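# Load texture rings onto the roller shaft under its keeper lever

## Robot

A 7-joint arm with a two-finger parallel gripper is mounted at the origin on the work surface. World frame = base frame: x ahead of the robot, y to its left, z up, the work surface at z = 0. Lengths are in m, angles in degrees, forces in N, time in s.
With the tool pointing down it reaches from about 0.425 to 0.875 m from the base axis. Payload 8.4 kg.
Tool frame: the origin (TCP) lies midway between the tips of the shut fingers; the grasp point (between the pads) lies 19 mm behind it (manip.tcp_to_grasp is the distance from the TCP to the grasp point, in m); z points along the fingers, y is the line along which they close (so a half turn about z gives the same grasp; the last joint's range is limited). The gripper opens to 87 mm and grips with 3 to 60 N. Pads are 19 mm wide; open, the fingers measure 117 mm over their backs; the gripper's body (75 mm by 190 mm) begins 51 mm behind the grasp point.
Start: joints at [70.692, 19.091, 2.286, 83.961, -0.768, 76.965, -3.352], TCP at [0.153, -0.632, 0.223] pointing down, gripper open.
Joint ranges: [-147.57, 147.57], [-21.85, 119.76], [-74.77, 79.35], [14.55, 137.4], [-85.83, 265.84], [4.83, 119.75], [-152.11, 152.11]. Speed limits (degrees/s): [127.2, 127.2, 159.86, 159.86, 180, 180, 180].

## Interface

Orientations are given as a 3x3 rotation matrix whose columns are the frame's x, y, z axes.
In Python, from plant import manip, imaging gives the robot as it stands.
- The arm moves only by the tool move_arm, never from a script. Its argument "series" is text: rows parted by semicolons, each of 7 numbers parted by spaces: the turn, a rotation vector about the tool's x, y, z in rad, then the shift along the tool's x, y, z in m, then the opening, from 0 (shut) to 1 (fully open). In form: rx ry rz tx ty tz jaw; .... A call has exactly 10 rows; each row is the pose to reach, as a shift and turn from the pose commanded when the call began, along the tool's axes at that moment; what a row does not reach only later rows make up. A row lasts 1/10 s, in which the tool goes at most 50 mm and 8.59 degrees, less where a joint would pass 70% of its speed; a pose out of reach is approached as far as the arm can. A call with a gripper value outside its range is refused whole. The fingers move at their own pace and stop on an object; "newtons" is the grip in N (left out, the last holds). Time passes only in rows, so rows that repeat a pose let the fingers close, or fill a call up. It gives the time, the measured TCP pose, the force, the opening and the grip force at its end, in the units of the state.
- manip.state(): the state, without advancing time (a new reading comes with each control period).
- imaging.get_image(name): name is "scene" or "top" or "wrist"; returns a dict with "img" (384x512x3 uint8, red, green, blue), "fx", "fy", "cx", "cy" (pixels), "extrinsics" (4x4, takes a point from camera to world coordinates). Camera axes: x right, y up, looking along -z (the intrinsics and any distortion apply to the point x, -y, -z); pixel columns grow to the right and rows downward; lengths in m; the calibration is good to about 2 mm. A picture is of the moment at which its call begins. There is no depth.
- manip.sign_off(): hands the job in; it is judged then, once.
The state is a dict: "t": time; "qpos": joint angles; "joint_velocities": joint speeds; "effort": joint torques, N m; "position": TCP position; "ee_rot": TCP orientation; "ft_force": force on the tool from outside, world axes, zero at the start; "ft_torque": the same for the moment, N m; "opening": opening from 0.0 (shut) to 1.0 (fully open); "grasp_force": force on a finger pad.
Only numpy, scipy, OpenCV 4.12 (cv2) and the standard library are available. Lean on these libraries where they do the work, as an engineer would, in place of code of your own. Each camera call takes 0.05 s, during which the arm holds its last target. There are 200 camera calls.

## Task

Change over the texture-roller shaft: swing the keeper lever clear of the upright shaft, lift off the metal collar and set it down on the bench, then slide every clay texture ring that is lying on the bench down the shaft, in any order. Put the collar back over the shaft so it sits on top of the rings, and swing the keeper lever fully shut over the stack again. Leave the jar, the bowl and the wooden tool where they are.

Things in the scene. Friction and masses are not known exactly. Their poses are not given: they have to be found in the camera images.
- block: loading block fixed to the bench: grey base plate 225 x 100 x 20 mm with an upright steel shaft and, 105 mm from it along the block's +x, a grey hinge post (26 mm thick, 148 mm high) for the keeper lever. Origin on the bench under the shaft's axis; z up; the plate reaches from x = -70 to +155 mm
- seat (a point): point on the shaft's axis at the plate's top face (20 mm above the bench), where the lowest ring comes to rest; axes as the block's
- shaft_tip (a point): top of the shaft, 95 mm above the plate (115 mm above the bench). The shaft is 20 mm thick, its top 12 mm taper to 8 mm
- lever (a joint): keeper lever: a flat steel bar, 22 mm wide and 8 mm thick, its underside 148 mm above the bench, that swings level about the upright axis of the hinge post. 0 = shut (against its stop, over the shaft, pointing along the block's -x); grows to 1.9 rad as the knob end swings out to the block's +y side (clockwise seen from above). It stays where it is left; 1.3 and more is well clear of the shaft
- lever_knob (a point): centre of the black upright knob on the free end of the lever, 165 mm from the hinge axis: 22 mm thick, 48 mm high, from 156 to 204 mm above the bench; this point is 181 mm above the bench
- lever_hinge (a point): point on the lever's upright hinge axis, at the height of the bar (152 mm above the bench)
- ring_1: fired-clay texture ring, terracotta, upright ribs; 58 mm outside (raised pattern adds 1 mm), 25 mm high, 23.5 mm bore right through; origin at its middle (12.5 mm above its underside), z along the bore. May be absent (None)
- ring_2: fired-clay texture ring, terracotta, two rows of dots; 58 mm outside (raised pattern adds 1 mm), 25 mm high, 23.5 mm bore right through; origin at its middle (12.5 mm above its underside), z along the bore. May be absent (None)
- ring_3: fired-clay texture ring, terracotta, slanting ribs; 58 mm outside (raised pattern adds 1 mm), 25 mm high, 23.5 mm bore right through; origin at its middle (12.5 mm above its underside), z along the bore. May be absent (None)
- ring_4: fired-clay texture ring, terracotta, three raised bands; 58 mm outside (raised pattern adds 1 mm), 25 mm high, 23.5 mm bore right through; origin at its middle (12.5 mm above its underside), z along the bore. May be absent (None)
- collar: plain aluminium collar, narrower and taller than the rings: 46 mm outside, 45 mm high, 23.5 mm bore right through; origin at its middle (22.5 mm above its underside), z along the bore. At the start it sits on the empty shaft, on the plate, under the lever
- glaze_jar: white ceramic jar with a white lid, 68 mm across, 85 mm high; origin under its centre. Bystander
- bowl: unglazed clay bowl, 110 mm across, 55 mm high; origin under its centre. Bystander
- wood_tool: flat wooden modelling tool, 200 mm long, lying on the bench; origin under its middle, length along x. Bystander
Things that resemble listed ones, but are neither listed nor needed, are in the scene too. Leave any green or red look-alike of the ring_2 alone. What is shaped like the ring_4 but purple is not meant.

How it is judged:
By the outcome, as a careful person would: the job done as asked, in the order asked, and still so for the second after the job is handed in, with the robot touching nothing.
Of ring_1, ring_2, ring_3, ring_4 only 2 to 3 are there at a start; the rules pass over those that are not, and their reading is None.
At some moment in a run one of ring_1, ring_2, ring_3, ring_4, collar may be knocked a few centimetres aside while the robot is not near it.
Once in a run the grip may slacken for a moment while it holds something.
It also fails if it takes over 210 s, if anything falls off the work surface, if the arm or the gripper's body presses on something with over 40 N, if the wrist force passes 120 N, or if a joint passes its speed limit or range.

## Working session

There is one attempt and no reset: what is moved stays moved. The work goes in short steps, Python scripts to look and compute and a tool call to move; the robot and the scene stay as the last step left them, time stands still between calls to the robot, and variables do not carry over. Pictures are saved under pics/ and viewed, at most 14 in all, crops included, and the job is handed in when it is done.

Besides the shell and the picture viewer there is one more tool, called after "Request:" as name(argument=value, ...) on one line, values as JSON. move_arm: Moves the arm, as the interface text tells. Its arguments: {"type":"object","properties":{"series":{"type":"string"},"newtons":{"type":"number"}},"required":["series"]}

```bash
mkdir -p pics; ls; cat > h.py <<'E'
import sys; sys.path.insert(0,'.')
import numpy as np, cv2
from plant import manip, imaging
def grab(n,f=None):
    d=imaging.get_image(n)
    if f: cv2.imwrite('pics/'+f,cv2.cvtColor(d['img'],cv2.COLOR_RGB2BGR))
    return d
def ray(d,u,v):
    E=np.array(d['extrinsics']); c=np.array([(u-d['cx'])/d['fx'],-(v-d['cy'])/d['fy'],-1])
    return E[:3,3],E[:3,:3]@c
def onz(d,u,v,z):
    o,r=ray(d,u,v); return o+r*(z-o[2])/r[2]
def two(a,b):  # rays (o,r) closest midpoint
    (o1,r1),(o2,r2)=a,b
    s=np.linalg.lstsq(np.c_[r1,-r2],o2-o1,rcond=None)[0]
    p,q=o1+s[0]*r1,o2+s[1]*r2
    return (p+q)/2,np.linalg.norm(p-q)
def proj(d,p):
    E=np.array(d['extrinsics']); c=E[:3,:3].T@(np.array(p)-E[:3,3])
    return np.array([d['cx']+d['fx']*c[0]/-c[2], d['cy']+d['fy']*c[1]/c[2]])
E
python3 - <<'E'
from h import *
a=grab('top','top0.png');b=grab('scene','scene0.png')
for d in(a,b):print({k:d[k] for k in d if k not in('img','extrinsics')},np.round(d['extrinsics'],3).tolist())
s=manip.state();print(s['position'],np.round(s['ee_rot'],3).tolist(),s['t'])
E
```

```text
pics
{'fx': 401.397619618698, 'fy': 401.397619618698, 'cx': 256.9248929964668, 'cy': 197.58751600243377} [[0.008, 0.994, -0.108, 0.439], [-1.0, 0.008, 0.001, -0.0], [0.002, 0.108, 0.994, 1.358], [0.0, 0.0, 0.0, 1.0]]
{'fx': 385.2877454443806, 'fy': 385.2877454443806, 'cx': 256.57918015738994, 'cy': 188.49498172663377} [[-0.575, -0.6, 0.557, 1.107], [0.818, -0.41, 0.402, 0.408], [-0.013, 0.687, 0.727, 0.841], [0.0, 0.0, 0.0, 1.0]]
[ 0.15300786 -0.6313118   0.22173302] [[0.972, 0.236, -0.0], [0.236, -0.972, 0.001], [-0.0, -0.001, -1.0]] 0.1
```

View pics/top0.png

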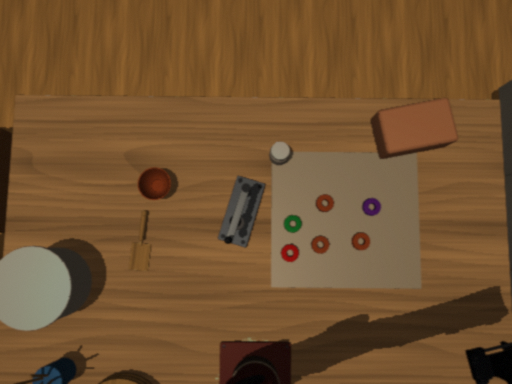

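View pics/scene0.png

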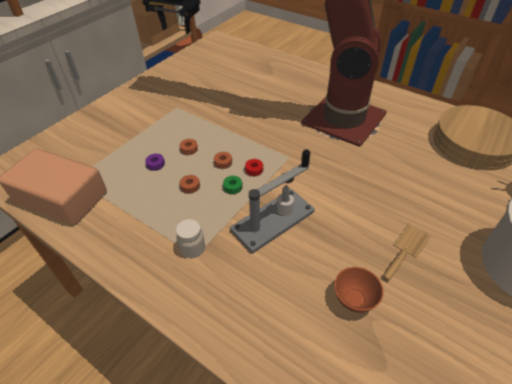

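```bash
python3 - <<'E'
from h import *
a=grab('top');b=grab('scene')
def blobs(d,lo,hi,roi):
    h=cv2.cvtColor(d['img'],cv2.COLOR_RGB2HSV); m=cv2.inRange(h,lo,hi)
    z=np.zeros_like(m);x0,y0,x1,y1=roi;z[y0:y1,x0:x1]=m[y0:y1,x0:x1]
    n,l,s,c=cv2.connectedComponentsWithStats(z)
    out=[]
    for i in range(1,n):
        if s[i,4]>60:
            cs,_=cv2.findContours((l==i).astype('uint8'),cv2.RETR_EXTERNAL,cv2.CHAIN_APPROX_NONE)
            (u,v),r,_=cv2.fitEllipse(cs[0]); 
            px=d['img'][l==i].mean(0).round(); out.append((u,v,r,px,s[i,4]))
    return out
A=blobs(a,(0,110,50),(179,255,255),(275,160,420,285));B=blobs(b,(0,110,50),(179,255,255),(130,130,275,205))
for q,d in((A,a),(B,b)):
    for u,v,r,px,n in q: print(round(u,1),round(v,1),np.round(r,1),px,n,onz(d,u,v,.025 if d is a else .0125).round(3))
i=a['img'][140:290,210:420];j=b['img'][120:260,130:330]
i=cv2.resize(i,None,fx=3.6,fy=3.6,interpolation=2)[:,:760];j=cv2.resize(j,None,fx=4,fy=4,interpolation=2)
cv2.imwrite('pics/c1.png',i[...,::-1]);cv2.imwrite('pics/c2.png',j[...,::-1])
E
```

```text
417.9 162.2 [  2.  137.2] [122.  92.  58.] 170 [ 0.709 -0.545  0.025]
324.5 202.6 [17.6 18.2] [104.  52.  29.] 258 [ 0.569 -0.228  0.025]
371.1 206.4 [15.6 16.4] [63. 24. 72.] 185 [ 0.557 -0.383  0.025]
292.3 223.3 [16.4 16.9] [30. 85. 32.] 205 [ 0.499 -0.12   0.025]
360.6 240.9 [18.2 19.4] [103.  53.  29.] 284 [ 0.443 -0.346  0.025]
319.9 244.3 [17.9 18.2] [105.  53.  30.] 260 [ 0.431 -0.211  0.025]
289.5 252.7 [18.1 18.2] [128.  35.  26.] 263 [ 0.402 -0.111  0.025]
261.7 136.7 [15.4 50.2] [173. 134.  95.] 450 [ 0.264 -0.175  0.012]
188.2 146.3 [15.4 17.4] [131.  75.  51.] 234 [ 0.442 -0.348  0.012]
222.5 159.7 [16.3 17.9] [130.  74.  50.] 253 [ 0.43  -0.212  0.012]
154.6 161.6 [14.7 16.8] [86. 42. 97.] 215 [ 0.559 -0.386  0.012]
253.7 166.8 [17.4 18.7] [141.  39.  34.] 281 [ 0.401 -0.111  0.012]
189.2 183.5 [17.6 19.4] [130.  74.  50.] 294 [ 0.569 -0.229  0.012]
232.3 184.2 [16.6 17.8] [ 39. 100.  48.] 257 [ 0.498 -0.12   0.013]
267.3 197.0 [ 7.8 19.7] [169. 131.  93.] 126 [ 0.482 -0.005  0.012]
```

View pics/c1.png

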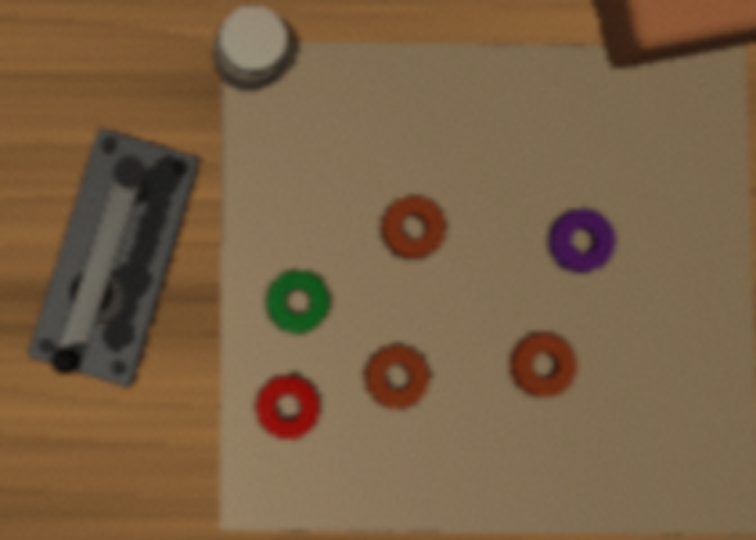

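View pics/c2.png

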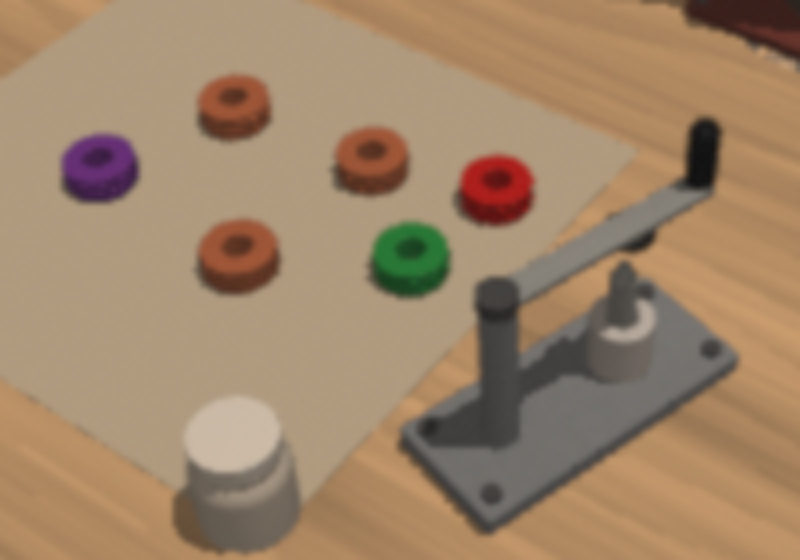

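```bash
python3 - <<'E'
from h import *
a=grab('top');b=grab('scene')
T=lambda x,y:(x/3.6+210,y/3.6+140); S=lambda x,y:(x/4+130,y/4+120)
c=np.array([onz(a,*T(*p),.02)[:2] for p in((102,128),(200,158),(132,385),(30,355))])
print('top corners',c.round(3).tolist(),c.mean(0)); 
e=np.array([onz(b,*S(*p),.02)[:2] for p in((403,437),(488,522),(737,355),(650,282))])
print('scene corners',e.round(3).tolist(),e.mean(0))
for cc in(c,):
    x=(cc[0]+cc[1]-cc[2]-cc[3]);x/=np.linalg.norm(x)
    print(x,np.degrees(np.arctan2(x[1],x[0])), 'seat',cc.mean(0)-.0425*x,'hinge',cc.mean(0)+.0625*x)
x=(e[0]+e[1]-e[2]-e[3]);x/=np.linalg.norm(x);print(x,np.degrees(np.arctan2(x[1],x[0])),'seat',e.mean(0)-.0425*x)
print('knob',two(ray(a,*T(66,358)),ray(b,*S(705,127))), onz(b,*S(705,152),.181))
print('hinge top',two(ray(a,*T(129,168)),ray(b,*S(497,290))))
print('collar top',onz(b,*S(625,318),.065),'tip',onz(b,*S(624,263),.115), 'bot',onz(b,*S(620,362),.020))
print('jar',two(ray(a,*T(253,40)),ray(b,*S(232,438))),'knob r',onz(a,*T(66,358),.2))
E
```

```text
top corners [[0.659, 0.061], [0.631, -0.031], [0.42, 0.03], [0.447, 0.125]] [0.53904455 0.046405  ]
scene corners [[0.639, -0.017], [0.662, 0.069], [0.451, 0.131], [0.425, 0.045]] [0.54421246 0.05702858]
[ 0.95919694 -0.28273879] -16.423732538522277 seat [0.49827868 0.0584214 ] hinge [0.59899435 0.02873383]
[ 0.96005641 -0.27980652] -16.248657382185222 seat [0.50341006 0.06892035]
knob (array([0.44224172, 0.08131251, 0.19953236]), np.float64(0.004801909160322389)) [0.44254844 0.08599008 0.181     ]
hinge top (array([0.60083441, 0.03334197, 0.16108941]), np.float64(0.003923775932139721))
collar top [0.50044354 0.06827562 0.065     ] tip [0.49914984 0.06416509 0.115     ] bot [0.50197204 0.06742391 0.02      ]
jar (array([ 0.73133946, -0.07664426,  0.07434229]), np.float64(0.0006934516736697328)) knob r [0.44339879 0.07917291 0.2       ]
```

```bash
cat >> h.py <<'E'
def go(p,yaw=None):
    "tool-frame turn and shift from the present pose to TCP p, tool x at yaw (deg), pointing down"
    from scipy.spatial.transform import Rotation as R
    s=manip.state(); M=np.array(s['ee_rot'])
    if yaw is None: yaw=np.degrees(np.arctan2(M[1,0],M[0,0]))
    y=np.radians(yaw);G=np.array([[np.cos(y),np.sin(y),0],[np.sin(y),-np.cos(y),0],[0,0,-1.]])
    print('turn',R.from_matrix(M.T@G).as_rotvec().round(4),'shift',(M.T@(np.array(p)-s['position'])).round(4))
def st():
    s=manip.state();M=np.array(s['ee_rot']);print('t',s['t'],'p',np.round(s['position'],4),'yaw',np.degrees(np.arctan2(M[1,0],M[0,0])).round(1),'tilt',M[:2,2].round(4),'F',np.round(s['ft_force'],1),'op',s['opening'],'gf',s['grasp_force'],'q',np.round(s['qpos'],0))
E
python3 - <<'E'
from h import *
go((.5,-.28,.30),-16.5)
d=grab('wrist');s=manip.state();M=np.array(s['ee_rot']);E=np.array(d['extrinsics'])
print((M.T@(E[:3,3]-s['position'])).round(3),(M.T@E[:3,:3]).round(3).tolist(),d['fx'])
E
```

```text
turn [-5.000e-04  2.000e-04  5.258e-01] shift [ 0.42   -0.26   -0.0776]
[ 0.082 -0.001 -0.162] [[-0.002, 0.956, 0.294], [1.0, 0.002, 0.0], [-0.001, 0.294, -0.956]] 267.59133003895073
```

Request:
move_arm(series="0 0 0.526 0.42 -0.26 -0.078 1;0 0 0.526 0.42 -0.26 -0.078 1;0 0 0.526 0.42 -0.26 -0.078 1;0 0 0.526 0.42 -0.26 -0.078 1;0 0 0.526 0.42 -0.26 -0.078 1;0 0 0.526 0.42 -0.26 -0.078 1;0 0 0.526 0.42 -0.26 -0.078 1;0 0 0.526 0.42 -0.26 -0.078 1;0 0 0.526 0.42 -0.26 -0.078 1;0 0 0.526 0.42 -0.26 -0.078 1")

```text
t: 1.35
position: [0.4978, -0.2818, 0.3005]
ee_rot: [[0.959, -0.284, 0.0], [-0.284, -0.959, -0.0], [0.001, 0.0, -1.0]]
ft_force: [-0.4, -0.1, 0.1]
opening: 0.998
grasp_force: 0.0
```

```bash
python3 - <<'E'
from h import *
st();go((.5,-.28,.30),-16.5);go((.48,-.02,.25),-16.5)
E
```

```text
t 1.35 p [ 0.4978 -0.2818  0.3005] yaw -16.5 tilt [ 0.0005 -0.0004] F [-0.4 -0.1  0.1] op 0.9977201972879978 gf 0.0 q [ 37.   9. -13.  88.   2.  84. -83.]
turn [ 0.0002 -0.0006 -0.0005] shift [ 0.0016 -0.0023  0.0005]
turn [ 0.0002 -0.0006 -0.0005] shift [-0.0916 -0.2459  0.0504]
```

Request:
move_arm(series="0 0 0 -0.03 -0.33 0 0;0 0 0 -0.03 -0.33 0 0;0 0 0 -0.03 -0.33 0 0;0 0 0 -0.03 -0.33 0 0;0 0 0 -0.03 -0.33 0 0;0 0 0 -0.03 -0.33 0 0;0 0 0 -0.03 -0.33 0 0;0 0 0 -0.03 -0.33 0 0;0 0 0 -0.03 -0.33 0 0;0 0 0 -0.03 -0.33 0 0")

```text
t: 2.35
position: [0.5618, 0.0399, 0.2997]
ee_rot: [[0.958, -0.286, -0.0], [-0.286, -0.958, -0.001], [-0.0, 0.001, -1.0]]
ft_force: [0.0, -0.3, 0.0]
opening: 0.172
grasp_force: 0.0
```

```bash
python3 - <<'E'
from h import *
st()
d=grab('wrist');i=cv2.resize(d['img'],None,fx=1.5,fy=1.5,interpolation=2);cv2.imwrite('pics/w1.png',i[...,::-1])
print([proj(d,p).round() for p in((.5,.064,.115),(.601,.033,.161),(.442,.082,.204))])
E
```

```text
t 2.35 p [0.5618 0.0399 0.2997] yaw -16.6 tilt [-0.0002 -0.0006] F [ 0.  -0.3  0. ] op 0.1718298918633585 gf 0.0 q [  16.    9.  -28.   88.    4.   84. -119.]
[array([249., 222.]), array([249., 151.]), array([248., 301.])]
```

View pics/w1.png

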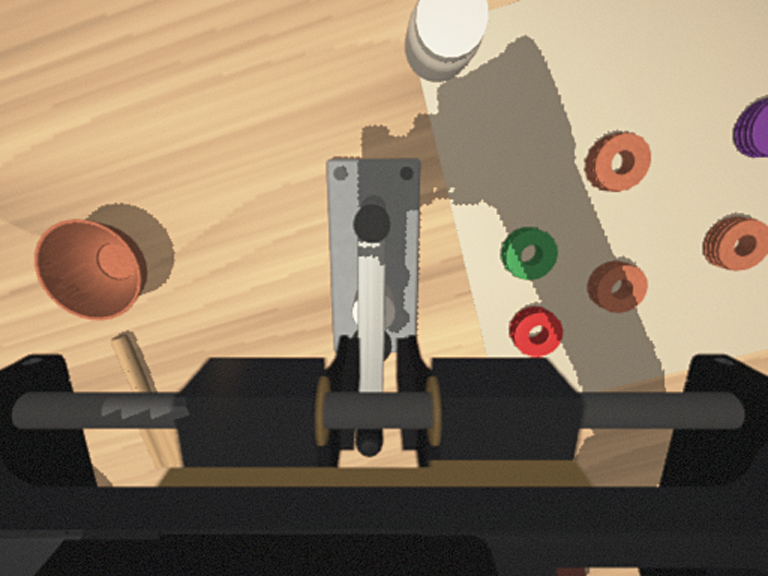

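Request:
move_arm(series="0 0 0 -0.045 0.024 0 0;0 0 0 -0.09 0.046 0 0;0 0 0 -0.09 0.046 0.03 0;0 0 0 -0.09 0.046 0.06 0;0 0 0 -0.09 0.046 0.09 0;0 0 0 -0.09 0.046 0.12 0;0 0 0 -0.09 0.046 0.14 0;0 0 0 -0.09 0.046 0.156 0;0 0 0 -0.09 0.046 0.156 0;0 0 0 -0.09 0.046 0.156 0")

```text
t: 3.4
position: [0.4626, 0.0222, 0.1443]
ee_rot: [[0.958, -0.286, 0.0], [-0.286, -0.958, -0.0], [0.0, -0.0, -1.0]]
ft_force: [0.3, 0.2, -0.2]
opening: 0.005
grasp_force: 0.0
```

```bash
python3 - <<'E'
from h import *
st()
s=manip.state();M=np.array(s['ee_rot']);H=np.array([.601,.033])
# push arc about hinge, radius .13
for deg in (180,165,150,137,125,114,104,95,87,82): 
    t=np.radians(deg);p=np.r_[H+.13*np.array([np.cos(t),np.sin(t)]),.144];print(deg,(M.T@(p-s['position'])).round(3))
grab('wrist','w2.png')
E
```

```text
t 3.4 p [0.4626 0.0222 0.1443] yaw -16.6 tilt [ 0.0001 -0.    ] F [ 0.3  0.2 -0.2] op 0.004629307239004734 gf 0.0 q [  19.    2.  -28.  114.    1.   64. -116.]
180 [ 0.005 -0.013  0.   ]
165 [-0.    -0.046  0.   ]
150 [ 0.003 -0.08   0.   ]
137 [ 0.013 -0.108  0.   ]
125 [ 0.028 -0.131  0.   ]
114 [ 0.045 -0.149  0.   ]
104 [ 0.063 -0.162  0.   ]
95 [ 0.082 -0.171  0.   ]
87 [ 0.099 -0.176  0.   ]
82 [ 0.11  -0.178  0.   ]
```

View pics/w2.png

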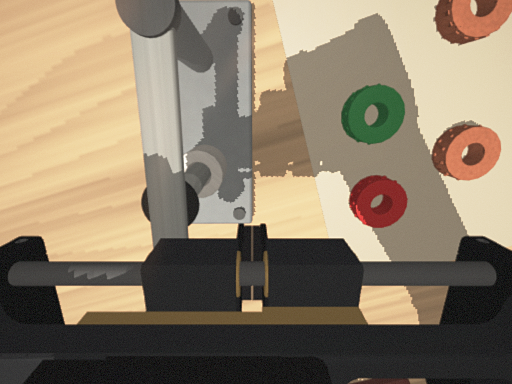

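Request:
move_arm(series="0 0 0 0.002 -0.01 0 0;0 0 0 0.002 -0.02 0 0;0 0 0 0 -0.033 0 0;0 0 0 0 -0.046 0 0;0 0 0 0 -0.06 0 0;0 0 0 0.003 -0.08 0 0;0 0 0 0.007 -0.094 0 0;0 0 0 0.013 -0.108 0 0;0 0 0 0.02 -0.12 0 0;0 0 0 0.028 -0.131 0 0")

```text
t: 4.45
position: [0.5273, 0.1415, 0.1439]
ee_rot: [[0.959, -0.284, -0.0], [-0.284, -0.959, -0.0], [-0.0, 0.0, -1.0]]
ft_force: [-1.7, -1.9, 0.7]
opening: 0.002
grasp_force: 1.1
```

Request:
move_arm(series="0 0 0 0.008 -0.009 0 0;0 0 0 0.017 -0.018 0 0;0 0 0 0.026 -0.025 0 0;0 0 0 0.035 -0.031 0 0;0 0 0 0.045 -0.036 0 0;0 0 0 0.054 -0.04 0 0;0 0 0 0.063 -0.043 0 0;0 0 0 0.071 -0.045 0 0;0 0 0 0.078 -0.046 0 0;0 0 0 0.078 -0.046 0 0")

```text
t: 5.45
position: [0.6155, 0.1623, 0.1438]
ee_rot: [[0.959, -0.285, 0.001], [-0.285, -0.959, 0.001], [0.001, -0.001, -1.0]]
ft_force: [0.3, 0.5, 0.2]
opening: 0.001
grasp_force: 0.0
```

```bash
python3 - <<'E'
from h import *
st();go((.500,.064,.30),-16.5)
E
```

```text
t 5.45 p [0.6155 0.1623 0.1438] yaw -16.6 tilt [0.0008 0.0006] F [0.3 0.5 0.2] op 0.0011579422429268574 gf 0.0 q [   5.   23.  -31.   90.   13.   70. -135.]
turn [-0.0008 -0.0006 -0.001 ] shift [-0.0826  0.1271 -0.1563]
```

Request:
move_arm(series="0 0 0 -0.03 0.02 0 0;0 0 0 -0.05 0.04 -0.03 0;0 0 0 -0.083 0.08 -0.07 0.5;0 0 0 -0.083 0.127 -0.1 1;0 0 0 -0.083 0.127 -0.106 1;0 0 0 -0.083 0.127 -0.106 1;0 0 0 -0.083 0.127 -0.106 1;0 0 0 -0.083 0.127 -0.106 1;0 0 0 -0.083 0.127 -0.106 1;0 0 0 -0.083 0.127 -0.106 1")

```text
t: 6.45
position: [0.4986, 0.0652, 0.249]
ee_rot: [[0.959, -0.283, -0.002], [-0.283, -0.959, 0.0], [-0.002, 0.0, -1.0]]
ft_force: [0.4, 0.4, 0.3]
opening: 0.647
grasp_force: 0.0
```

```bash
python3 - <<'E'
from h import *
st();a=grab('top');d=grab('wrist');
i=np.hstack([cv2.resize(d['img'],(480,360)),cv2.resize(a['img'][140:290,210:360],(300,360)) ]);cv2.imwrite('pics/w3.png',i[...,::-1])
print([proj(d,p).round() for p in((.5,.064,.115),(.601,.033,.161),(.5,.064,.065))])
E
```

```text
t 6.45 p [0.4986 0.0652 0.249 ] yaw -16.4 tilt [-0.0015  0.0004] F [0.4 0.4 0.3] op 0.6467182363446662 gf 0.0 q [  17.    3.  -31.  100.    1.   77. -120.]
[array([254., 184.]), array([255.,  80.]), array([253., 175.])]
```

View pics/w3.png

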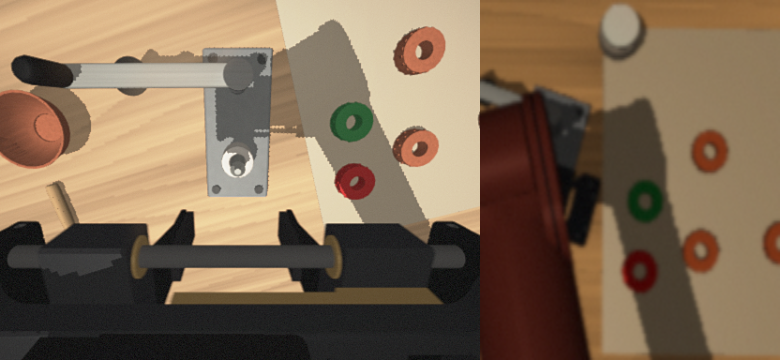

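```bash
python3 - <<'E'
from h import *
d=grab('wrist');u0,v0,W,H=215,145,75,70
c=d['img'][v0:v0+H,u0:u0+W];g=cv2.cvtColor(c,cv2.COLOR_RGB2GRAY);hsv=cv2.cvtColor(c,cv2.COLOR_RGB2HSV)
m=((g>165)&(hsv[...,1]<60)).astype('uint8')
n,l,s,ce=cv2.connectedComponentsWithStats(m)
for i in range(1,n):
    if s[i,4]>20: print(s[i],ce[i]+[u0,v0])
cv2.imwrite('pics/w4.png',cv2.resize(np.hstack([c,cv2.merge([m*255]*3)]),None,fx=5,fy=5,interpolation=0)[...,::-1])
E
```

```text
[   7    0   58   65 1870] [243.63262032 182.84919786]
[35 35  7  7 38] [253.05263158 182.65789474]
```

View pics/w4.png

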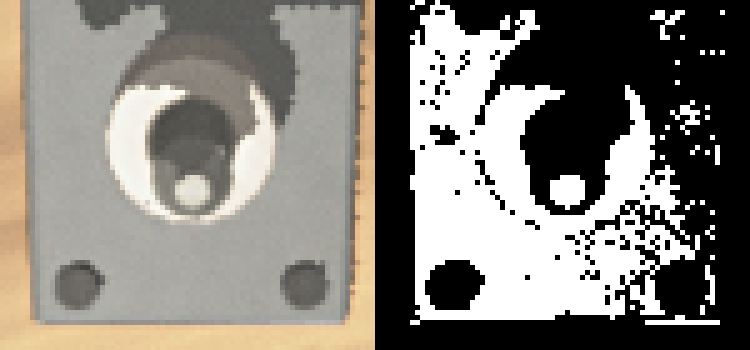

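```bash
python3 - <<'E'
from h import *
d=grab('wrist');print(onz(d,253.05,182.66,.115),onz(d,253.2,172.6,.065));p=onz(d,253.05,182.66,.115)
st();go((p[0],p[1],.052),-16.5)
E
```

```text
[0.50218027 0.06373046 0.115     ] [0.50261672 0.06313968 0.065     ]
t 6.65 p [0.4987 0.0646 0.2495] yaw -16.5 tilt [-0.0005  0.0002] F [-0.4 -0.2  0.4] op 0.8359264765939325 gf 0.0 q [  17.    3.  -30.  100.    1.   77. -120.]
turn [-0.0001  0.0006  0.0001] shift [ 3.700e-03 -1.000e-04  1.975e-01]
```

Request:
move_arm(series="0 0 0 0.002 0 0.02 1;0 0 0 0.0037 0 0.05 1;0 0 0 0.0037 0 0.08 1;0 0 0 0.0037 0 0.11 1;0 0 0 0.0037 0 0.14 1;0 0 0 0.0037 0 0.165 1;0 0 0 0.0037 0 0.185 1;0 0 0 0.0037 0 0.196 1;0 0 0 0.0037 0 0.196 1;0 0 0 0.0037 0 0.196 1")

```text
t: 7.65
position: [0.5027, 0.0636, 0.0545]
ee_rot: [[0.959, -0.284, 0.001], [-0.284, -0.959, 0.0], [0.0, -0.0, -1.0]]
ft_force: [0.6, 0.2, 0.9]
opening: 0.998
grasp_force: 0.0
```

Request:
move_arm(series="0 0 0 0 0 0 0.3;0 0 0 0 0 0 0.3;0 0 0 0 0 0 0.3;0 0 0 0 0 0 0.3;0 0 0 0 0 0 0.3;0 0 0 0 0 0 0.3;0 0 0 0 0 0 0.3;0 0 0 0 0 0 0.3;0 0 0 0 0 0 0.3;0 0 0 0 0 0 0.3", newtons=30)

```text
t: 8.65
position: [0.5023, 0.0633, 0.0539]
ee_rot: [[0.959, -0.284, -0.0], [-0.284, -0.959, -0.0], [-0.0, 0.0, -1.0]]
ft_force: [-1.4, -1.5, 2.3]
opening: 0.513
grasp_force: 30.0
```

```bash
python3 - <<'E'
from h import *
st()
E
```

```text
t 8.65 p [0.5023 0.0633 0.0539] yaw -16.5 tilt [-0.     -0.0001] F [-1.4 -1.5  2.3] op 0.512589060050492 gf 30.000265929847956 q [  15.   14.  -30.  113.    9.   55. -126.]
```

Request:
move_arm(series="0 0 0 0 0 -0.01 0.3;0 0 0 0 0 -0.03 0.3;0 0 0 0 0 -0.05 0.3;0 0 0 0 0 -0.08 0.3;0 0 0 0 0 -0.11 0.3;0 0 0 0 0 -0.13 0.3;0 0 0 0 0 -0.146 0.3;0 0 0 0 0 -0.146 0.3;0 0 0 0.02 0.018 -0.146 0.3;0 0 0 0.04 0.037 -0.146 0.3")

```text
t: 9.65
position: [0.5299, 0.0167, 0.1993]
ee_rot: [[0.959, -0.282, -0.0], [-0.282, -0.959, -0.0], [-0.0, 0.0, -1.0]]
ft_force: [0.5, 0.1, -2.2]
opening: 0.518
grasp_force: 30.0
```

Request:
move_arm(series="0 0 0 0.03 0.028 0 0.3;0 0 0 0.06 0.055 0 0.3;0 0 0 0.09 0.08 0 0.3;0 0 0 0.12 0.11 0 0.3;0 0 0 0.122 0.111 0.03 0.3;0 0 0 0.122 0.111 0.06 0.3;0 0 0 0.122 0.111 0.09 0.3;0 0 0 0.122 0.111 0.12 0.3;0 0 0 0.122 0.111 0.14 0.3;0 0 0 0.122 0.111 0.15 0.3")

```text
t: 10.65
position: [0.6135, -0.1241, 0.0465]
ee_rot: [[0.959, -0.284, -0.005], [-0.284, -0.959, 0.001], [-0.005, 0.0, -1.0]]
ft_force: [-0.1, 0.8, -1.9]
opening: 0.513
grasp_force: 30.0
```

```bash
python3 - <<'E'
from h import *
st()
E
```

```text
t 10.65 p [ 0.6135 -0.1241  0.0465] yaw -16.5 tilt [-0.0046  0.0013] F [-0.1  0.8 -1.9] op 0.5127843517885889 gf 29.999379962682724 q [  24.   27.  -22.   97.   11.   59. -107.]
```

Request:
move_arm(series="0 0 0 0 0 0 0.3;0 0 0 0 0 0.004 0.3;0 0 0 0 0 0.008 0.3;0 0 0 0 0 0.011 0.3;0 0 0 0 0 0.013 0.3;0 0 0 0 0 0.0145 0.3;0 0 0 0 0 0.0155 0.3;0 0 0 0 0 0.0155 0.3;0 0 0 0 0 0.0155 0.3;0 0 0 0 0 0.0155 0.3")

```text
t: 11.65
position: [0.6156, -0.1246, 0.0344]
ee_rot: [[0.959, -0.284, 0.0], [-0.284, -0.959, 0.0], [0.0, -0.0, -1.0]]
ft_force: [0.8, -0.3, -2.2]
opening: 0.517
grasp_force: 30.0
```

Request:
move_arm(series="0 0 0 0 0 0.001 0.3;0 0 0 0 0 0.001 0.3;0 0 0 0 0 0.001 0.7;0 0 0 0 0 0.001 1;0 0 0 0 0 0.001 1;0 0 0 0 0 0.001 1;0 0 0 0 0 0.001 1;0 0 0 0 0 0.001 1;0 0 0 0 0 -0.03 1;0 0 0 0 0 -0.08 1")

```text
t: 12.65
position: [0.6131, -0.1243, 0.1119]
ee_rot: [[0.959, -0.284, -0.007], [-0.284, -0.959, 0.002], [-0.007, 0.0, -1.0]]
ft_force: [1.8, -0.5, 0.6]
opening: 0.99
grasp_force: 0.0
```

```bash
python3 - <<'E'
from h import *
st();go((.569,-.228,.20),-16.5)
E
```

```text
t 12.65 p [ 0.6131 -0.1243  0.1119] yaw -16.5 tilt [-0.0065  0.0016] F [ 1.8 -0.5  0.6] op 0.9898935137596757 gf 0.0 q [  25.   23.  -22.   94.    9.   66. -106.]
turn [ 0.0004  0.0067 -0.0001] shift [-0.0134  0.112  -0.088 ]
```

Request:
move_arm(series="0 0 0 0 0.02 -0.05 1;0 0 0 -0.013 0.05 -0.088 1;0 0 0 -0.013 0.09 -0.088 1;0 0 0 -0.013 0.112 -0.088 1;0 0 0 -0.013 0.112 -0.088 1;0 0 0 -0.013 0.112 -0.088 1;0 0 0 -0.013 0.112 -0.088 1;0 0 0 -0.013 0.112 -0.088 1;0 0 0 -0.013 0.112 -0.088 1;0 0 0 -0.013 0.112 -0.088 1")

```text
t: 13.65
position: [0.5714, -0.2276, 0.2023]
ee_rot: [[0.959, -0.283, -0.0], [-0.283, -0.959, 0.0], [-0.0, -0.0, -1.0]]
ft_force: [0.2, -0.1, 0.2]
opening: 1.0
grasp_force: 0.0
```

```bash
cat >> h.py <<'E'
def rings(d,z=.025,show=True):
    "terracotta ring bores seen by a camera: contour holes of orange mask, at bore top height z"
    h=cv2.cvtColor(d['img'],cv2.COLOR_RGB2HSV); m=cv2.inRange(h,(3,85,40),(14,255,255))
    m=cv2.morphologyEx(m,cv2.MORPH_OPEN,np.ones((2,2)))
    cs,hi=cv2.findContours(m,cv2.RETR_CCOMP,cv2.CHAIN_APPROX_NONE);out=[]
    for c,q in zip(cs,hi[0]):
        if q[3]<0 and 150<cv2.contourArea(c) and len(c)>10:
            (u,v),ax,_=cv2.fitEllipse(cv2.convexHull(c))
            if max(ax)<140: print('px',round(u,1),round(v,1),'ax',np.round(ax,1),'->',onz(d,u,v,z/2)[:2].round(4))
        elif q[3]>=0 and cv2.contourArea(c)>15 and len(c)>6:
            (u,v),ax,_=cv2.fitEllipse(c);print('  hole',round(u,1),round(v,1),np.round(ax,1),'->',onz(d,u,v,z)[:2].round(4))
E
python3 - <<'E'
from h import *
st();d=grab('wrist','w5.png');rings(d);a=grab('top');print('top');rings(a)
E
```

```text
t 13.65 p [ 0.5714 -0.2276  0.2023] yaw -16.5 tilt [-0.0001  0.0002] F [ 0.2 -0.1  0.2] op 0.9997430687625083 gf 0.0 q [ 34.  17. -20.  90.   6.  74. -93.]
px 269.6 260.1 ax [31.  36.9] -> [ 0.4397 -0.2146]
px 359.6 233.3 ax [37.7 46.7] -> [ 0.4448 -0.3506]
  hole 357.7 234.4 [ 6.5 13.4] -> [ 0.4512 -0.3443]
px 253.6 175.3 ax [45.3 45.8] -> [ 0.5706 -0.2284]
  hole 253.7 174.9 [14.1 17.6] -> [ 0.5739 -0.2295]
top
px 350.8 379.7 ax [32.  53.2] -> [-0.0013 -0.3088]
px 234.7 361.7 ax [41.7 80.6] -> [0.0515 0.0653]
px 320.9 245.2 ax [18.4 18.9] -> [ 0.4274 -0.2165]
  hole 321.0 245.0 [6.1 6.1] -> [ 0.4283 -0.2149]
px 155.5 184.2 ax [34.6 36.8] -> [0.6278 0.3414]
  hole 392.8 184.7 [ 3.3 14.6] -> [ 0.6314 -0.4578]
```

View pics/w5.png

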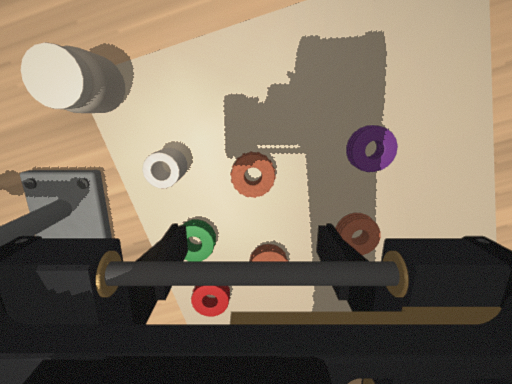

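Request:
move_arm(series="0 0 0 0 0.001 0.03 1;0 0 0 0 0.001 0.06 1;0 0 0 0 0.001 0.09 1;0 0 0 0 0.001 0.12 1;0 0 0 0 0.001 0.15 1;0 0 0 0 0.001 0.175 1;0 0 0 0 0.001 0.19 1;0 0 0 0 0.001 0.195 1;0 0 0 0 0.001 0.195 1;0 0 0 0 0.001 0.195 1")

```text
t: 14.75
position: [0.5719, -0.2295, 0.0086]
ee_rot: [[0.959, -0.284, 0.002], [-0.284, -0.959, -0.001], [0.002, 0.0, -1.0]]
ft_force: [0.5, 0.6, -0.0]
opening: 1.004
grasp_force: 0.0
```

Request:
move_arm(series="0 0 0 0 0 0 0.4;0 0 0 0 0 0 0.4;0 0 0 0 0 0 0.4;0 0 0 0 0 0 0.4;0 0 0 0 0 0 0.4;0 0 0 0 0 0 0.4;0 0 0 0 0 0 0.4;0 0 0 0 0 -0.03 0.4;0 0 0 0 0 -0.08 0.4;0 0 0 0 0 -0.13 0.4")

```text
t: 15.75
position: [0.57, -0.2289, 0.1378]
ee_rot: [[0.959, -0.284, -0.002], [-0.284, -0.959, 0.001], [-0.003, -0.0, -1.0]]
ft_force: [1.6, -1.2, -0.9]
opening: 0.664
grasp_force: 30.0
```

```bash
python3 - <<'E'
from h import *
st();go((.502,.0637,.20),-16.5)
E
```

```text
t 15.75 p [ 0.57   -0.2289  0.1378] yaw -16.5 tilt [-0.0023  0.0012] F [ 1.6 -1.2 -0.9] op 0.6639054185583313 gf 29.999693501740694 q [ 34.  20. -20.  94.   7.  68. -94.]
turn [-0.0004  0.0025 -0.0001] shift [-0.1484 -0.2612 -0.0617]
```

Request:
move_arm(series="0 0 0 -0.01 -0.02 -0.03 0.4;0 0 0 -0.03 -0.05 -0.06 0.4;0 0 0 -0.05 -0.09 -0.062 0.4;0 0 0 -0.075 -0.13 -0.062 0.4;0 0 0 -0.1 -0.17 -0.062 0.4;0 0 0 -0.12 -0.21 -0.062 0.4;0 0 0 -0.14 -0.245 -0.062 0.4;0 0 0 -0.148 -0.261 -0.062 0.4;0 0 0 -0.148 -0.261 -0.062 0.4;0 0 0 -0.148 -0.261 -0.062 0.4")

```text
t: 16.75
position: [0.5031, 0.0627, 0.1992]
ee_rot: [[0.959, -0.284, -0.0], [-0.284, -0.959, -0.0], [-0.0, 0.001, -1.0]]
ft_force: [0.2, 0.5, -1.4]
opening: 0.663
grasp_force: 30.0
```

```bash
python3 - <<'E'
from h import *
st();go((.502,.0637,.052),-16.5);d=grab('wrist');rings(d,.2);
c=d['img'][120:300,160:360];cv2.imwrite('pics/w6.png',cv2.resize(c,None,fx=3,fy=3)[...,::-1])
E
```

```text
t 16.75 p [0.5031 0.0627 0.1992] yaw -16.5 tilt [-0.0002 -0.0005] F [ 0.2  0.5 -1.4] op 0.6625785646576281 gf 29.999351799488068 q [  18.    5.  -32.  104.    3.   71. -121.]
turn [0.0005 0.0001 0.0002] shift [-0.0014 -0.0007  0.1472]
px 252.5 245.7 ax [ 95.5 101.8] -> [0.448  0.0798]
  hole 252.7 241.6 [17.1 30. ] -> [0.5021 0.0639]
px 468.4 168.1 ax [46.2 57.4] -> [ 0.4688 -0.1501]
  hole 467.3 168.2 [ 4.5 10.9] -> [ 0.5122 -0.0764]
px -10.1 149.0 ax [ 92.5 121.6] -> [0.6212 0.2946]
```

View pics/w6.png

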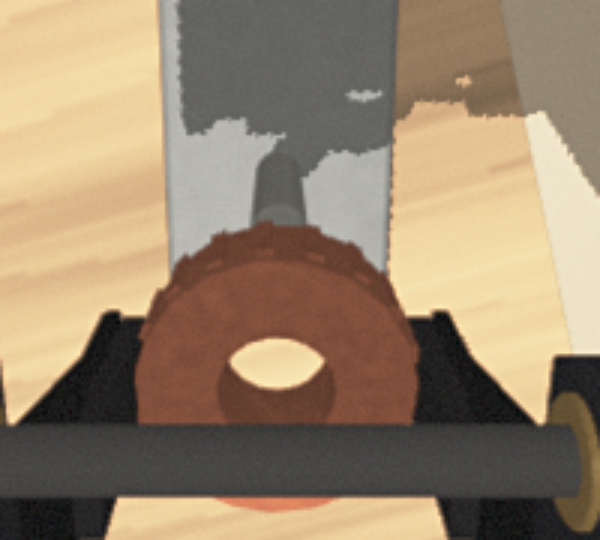

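```bash
python3 - <<'E'
from h import *
d=grab('wrist');st();p=onz(d,252.1,251,.217);print(p,[0.5022,.0637]-p[:2]);s=manip.state();M=np.array(s['ee_rot']);print((M.T@(np.r_[.5022,.0636,0]-np.r_[p[:2],0])).round(4),(M.T@(p-s['position'])).round(4))
E
```

```text
t 16.85 p [0.5034 0.0616 0.1991] yaw -16.6 tilt [-0.0004 -0.0003] F [-0.1 -0.4 -1. ] op 0.6611677976178286 gf 29.99944120645523 q [  18.    5.  -32.  104.    3.   71. -121.]
[0.50472422 0.06288997 0.217     ] [-0.00252422  0.00081003]
[-0.0026  0.      0.    ] [ 0.0009 -0.0016 -0.0179]
```

Request:
move_arm(series="0 0 0 -0.002 -0.0007 0.02 0.4;0 0 0 -0.002 -0.0007 0.04 0.4;0 0 0 -0.002 -0.0007 0.06 0.4;0 0 0 -0.002 -0.0007 0.07 0.4;0 0 0 -0.002 -0.0007 0.077 0.4;0 0 0 -0.002 -0.0007 0.084 0.4;0 0 0 -0.002 -0.0007 0.091 0.4;0 0 0 -0.002 -0.0007 0.098 0.4;0 0 0 -0.002 -0.0007 0.1 0.4;0 0 0 -0.002 -0.0007 0.1 0.4")

```text
t: 17.85
position: [0.5014, 0.0644, 0.0991]
ee_rot: [[0.959, -0.284, -0.0], [-0.284, -0.959, 0.0], [-0.0, -0.0, -1.0]]
ft_force: [0.2, 0.1, -1.6]
opening: 0.663
grasp_force: 30.0
```

Ring is past the taper with no side force. Lower on and release.

Request:
move_arm(series="0 0 0 0 0 0.01 0.4;0 0 0 0 0 0.02 0.4;0 0 0 0 0 0.03 0.4;0 0 0 0 0 0.038 0.4;0 0 0 0 0 0.045 0.4;0 0 0 0 0 0.045 0.4;0 0 0 0 0 0.045 0.4;0 0 0 0 0 0.045 1;0 0 0 0 0 0.045 1;0 0 0 0 0 0.045 1")

```text
t: 18.85
position: [0.502, 0.0644, 0.0549]
ee_rot: [[0.959, -0.284, 0.001], [-0.284, -0.959, 0.0], [0.001, -0.0, -1.0]]
ft_force: [-0.8, 0.0, -0.4]
opening: 0.852
grasp_force: 0.0
```

Request:
move_arm(series="0 0 0 0 0 0 1;0 0 0 0 0 0 1;0 0 0 0 0 0 1;0 0 0 0 0 0 1;0 0 0 0 0 0 1;0 0 0 0 0 -0.03 1;0 0 0 0 0 -0.06 1;0 0 0 0 0 -0.09 1;0 0 0 0 0 -0.12 1;0 0 0 0 0 -0.15 1")

```text
t: 19.85
position: [0.5013, 0.0644, 0.2056]
ee_rot: [[0.959, -0.284, 0.0], [-0.284, -0.959, -0.0], [0.0, -0.0, -1.0]]
ft_force: [0.3, 0.1, 0.2]
opening: 1.001
grasp_force: 0.0
```

```bash
python3 - <<'E'
from h import *
st();d=grab('wrist');rings(d,.045);go((.455,-.2,.20),-16.5)
E
```

```text
t 19.85 p [0.5013 0.0644 0.2056] yaw -16.5 tilt [ 0.0002 -0.    ] F [0.3 0.1 0.2] op 1.0012093095398797 gf 0.0 q [  19.    5.  -32.  104.    3.   72. -121.]
px 252.9 179.2 ax [47.4 48.1] -> [0.4972 0.0655]
px 468.3 166.1 ax [45.4 57.1] -> [ 0.4335 -0.2097]
  hole 467.6 166.0 [5.6 8.8] -> [ 0.4433 -0.1925]
px -5.7 146.7 ax [ 92.2 119.4] -> [0.6331 0.3708]
turn [-0.002 -0.006 -0.   ] shift [0.0286 0.2678 0.0102]
```

Request:
move_arm(series="0 0 0 0.002 0.03 0 1;0 0 0 0.004 0.07 0 1;0 0 0 0.006 0.12 0 1;0 0 0 0.008 0.17 0 1;0 0 0 0.01 0.22 0 1;0 0 0 0.011 0.255 0.004 1;0 0 0 0.011 0.286 0.004 1;0 0 0 0.011 0.286 0.004 1;0 0 0 0.011 0.286 0.004 1;0 0 0 0.011 0.286 0.004 1")

```text
t: 20.9
position: [0.4312, -0.2118, 0.2003]
ee_rot: [[0.959, -0.283, 0.0], [-0.283, -0.959, 0.0], [-0.0, -0.0, -1.0]]
ft_force: [0.3, 1.3, -0.5]
opening: 0.997
grasp_force: 0.0
```

```bash
python3 - <<'E'
from h import *
st();d=grab('wrist');rings(d);a=grab('top');print('top');rings(a)
E
```

```text
t 20.9 p [ 0.4312 -0.2118  0.2003] yaw -16.4 tilt [0.0001 0.0004] F [ 0.3  1.3 -0.5] op 0.9970283067790066 gf 0.0 q [ 37.   1. -16. 108.   0.  71. -86.]
px 28.8 187.3 ax [48.1 60.3] -> [0.5018 0.0848]
px 252.8 174.8 ax [44.5 45.6] -> [ 0.4319 -0.2119]
  hole 252.8 174.5 [14.6 17.5] -> [ 0.435  -0.2129]
px 352.4 135.9 ax [47.5 51.8] -> [ 0.4444 -0.349 ]
  hole 351.5 136.4 [12.4 18. ] -> [ 0.4466 -0.3437]
top
px 236.6 356.2 ax [40.8 63.6] -> [0.0688 0.0595]
  hole 290.5 253.5 [5.5 5.5] -> [ 0.3997 -0.1142]
  hole 379.3 294.6 [ 3.5 10.8] -> [ 0.2694 -0.4034]
  hole 391.2 262.8 [ 3.7 18.6] -> [ 0.3722 -0.445 ]
  hole 384.8 259.3 [ 5.  20.2] -> [ 0.3834 -0.4245]
px 237.7 223.5 ax [18.2 18.7] -> [0.4975 0.0616]
  hole 237.5 223.1 [6.6 7.1] -> [0.4981 0.0617]
px 155.0 184.2 ax [34.8 36.4] -> [0.6279 0.343 ]
px 415.1 128.9 ax [ 59.5 100. ] -> [ 0.8276 -0.5442]
```

Request:
move_arm(series="0 0 0 0.001 0 0.03 1;0 0 0 0.001 0 0.06 1;0 0 0 0.001 0 0.09 1;0 0 0 0.001 0 0.12 1;0 0 0 0.001 0 0.15 1;0 0 0 0.001 0 0.175 1;0 0 0 0.001 0 0.19 1;0 0 0 0.001 0 0.194 1;0 0 0 0.001 0 0.194 1;0 0 0 0.001 0 0.194 1")

```text
t: 22.0
position: [0.4325, -0.2133, 0.0072]
ee_rot: [[0.959, -0.284, 0.001], [-0.284, -0.959, -0.0], [0.001, 0.0, -1.0]]
ft_force: [0.1, -0.4, -0.1]
opening: 0.996
grasp_force: 0.0
```

Request:
move_arm(series="0 0 0 0 0 0 0.4;0 0 0 0 0 0 0.4;0 0 0 0 0 0 0.4;0 0 0 0 0 0 0.4;0 0 0 0 0 0 0.4;0 0 0 0 0 0 0.4;0 0 0 0 0 0 0.4;0 0 0 0 0 -0.04 0.4;0 0 0 0 0 -0.09 0.4;0 0 0 0 0 -0.14 0.4")

```text
t: 23.0
position: [0.4309, -0.2128, 0.1474]
ee_rot: [[0.959, -0.284, -0.002], [-0.284, -0.959, 0.001], [-0.002, -0.001, -1.0]]
ft_force: [2.2, -1.4, -1.3]
opening: 0.662
grasp_force: 30.0
```

```bash
python3 - <<'E'
from h import *
st();go((.502,.0637,.20),-16.5)
E
```

```text
t 23.0 p [ 0.4309 -0.2128  0.1474] yaw -16.5 tilt [-0.0015  0.001 ] F [ 2.2 -1.4 -1.3] op 0.6621688219687303 gf 29.99977874569595 q [ 37.   4. -17. 112.   1.  65. -86.]
turn [-0.0005  0.0017  0.    ] shift [-0.0105 -0.2854 -0.0524]
```

Request:
move_arm(series="0 0 0 0 -0.02 -0.03 0.4;0 0 0 -0.002 -0.06 -0.052 0.4;0 0 0 -0.004 -0.1 -0.052 0.4;0 0 0 -0.006 -0.14 -0.052 0.4;0 0 0 -0.008 -0.18 -0.052 0.4;0 0 0 -0.01 -0.22 -0.052 0.4;0 0 0 -0.01 -0.26 -0.052 0.4;0 0 0 -0.011 -0.285 -0.052 0.4;0 0 0 -0.011 -0.285 -0.052 0.4;0 0 0 -0.011 -0.285 -0.052 0.4")

```text
t: 24.0
position: [0.5019, 0.0631, 0.1979]
ee_rot: [[0.959, -0.283, -0.001], [-0.283, -0.959, -0.0], [-0.001, 0.0, -1.0]]
ft_force: [0.2, -0.4, -0.5]
opening: 0.664
grasp_force: 30.0
```

```bash
python3 - <<'E'
from h import *
st();go((.502,.0641,.10),-16.5);d=grab('wrist');rings(d,.2)
E
```

```text
t 24.0 p [0.5019 0.0631 0.1979] yaw -16.4 tilt [-0.0009 -0.0001] F [ 0.2 -0.4 -0.5] op 0.6643896701084631 gf 29.999473965726793 q [  19.    5.  -33.  104.    3.   71. -121.]
turn [0.0004 0.0009 0.0009] shift [-0.0001 -0.001   0.0979]
px 251.9 285.1 ax [13.8 45. ] -> [0.3996 0.0949]
  hole 252.6 242.1 [17.2 30. ] -> [0.5011 0.0644]
  hole 253.1 185.9 [21. 27.] -> [0.538  0.0531]
px -9.4 148.0 ax [ 92.2 118.7] -> [0.6201 0.2927]
```

Request:
move_arm(series="0 0 0 -0.0007 -0.001 0.02 0.4;0 0 0 -0.0007 -0.001 0.04 0.4;0 0 0 -0.0007 -0.001 0.06 0.4;0 0 0 -0.0007 -0.001 0.07 0.4;0 0 0 -0.0007 -0.001 0.077 0.4;0 0 0 -0.0007 -0.001 0.084 0.4;0 0 0 -0.0007 -0.001 0.091 0.4;0 0 0 -0.0007 -0.001 0.098 0.4;0 0 0 -0.0007 -0.001 0.098 0.4;0 0 0 -0.0007 -0.001 0.098 0.4")

```text
t: 25.05
position: [0.5018, 0.0642, 0.1004]
ee_rot: [[0.959, -0.284, -0.0], [-0.284, -0.959, -0.0], [-0.0, 0.0, -1.0]]
ft_force: [-0.9, -0.6, -1.6]
opening: 0.666
grasp_force: 30.0
```

Request:
move_arm(series="0 0 0 0 0 0.01 0.4;0 0 0 0 0 0.02 0.4;0 0 0 0 0 0.03 0.4;0 0 0 0 0 0.037 0.4;0 0 0 0 0 0.043 0.4;0 0 0 0 0 0.043 0.4;0 0 0 0 0 0.043 0.4;0 0 0 0 0 0.043 1;0 0 0 0 0 0.043 1;0 0 0 0 0 0.043 1")

```text
t: 26.05
position: [0.5024, 0.0646, 0.0579]
ee_rot: [[0.959, -0.284, 0.001], [-0.284, -0.959, 0.0], [0.001, -0.001, -1.0]]
ft_force: [-0.3, -0.5, -0.1]
opening: 0.852
grasp_force: 0.0
```

Request:
move_arm(series="0 0 0 0 0 0 1;0 0 0 0 0 0 1;0 0 0 0 0 0 1;0 0 0 0 0 0 1;0 0 0 0 0 0 1;0 0 0 0 0 -0.03 1;0 0 0 0 0 -0.06 1;0 0 0 0 0 -0.09 1;0 0 0 0 0 -0.12 1;0 0 0 0 0 -0.15 1")

```text
t: 27.05
position: [0.5016, 0.0642, 0.2086]
ee_rot: [[0.959, -0.284, 0.0], [-0.284, -0.959, -0.0], [0.0, -0.0, -1.0]]
ft_force: [0.5, -0.2, 0.1]
opening: 1.001
grasp_force: 0.0
```

```bash
python3 - <<'E'
from h import *
st();d=grab('wrist');rings(d,.07);b=grab('scene');print('scene');rings(b);go((.443,-.348,.20),-16.5)
E
```

```text
t 27.05 p [0.5016 0.0642 0.2086] yaw -16.5 tilt [ 0.0001 -0.    ] F [ 0.5 -0.2  0.1] op 1.0010028592039273 gf 0.0 q [  19.    5.  -33.  103.    3.   73. -121.]
px 253.5 182.4 ax [49.7 54.6] -> [0.4955 0.0653]
  hole 254.2 190.2 [20.4 29.2] -> [0.4951 0.0648]
px -2.9 146.4 ax [ 90.7 118.1] -> [0.6313 0.3582]
scene
px 359.1 290.2 ax [46.  52.9] -> [0.6056 0.3392]
px 51.0 261.8 ax [ 20.  102.1] -> [ 0.974  -0.3327]
px 286.5 203.3 ax [22.6 27.4] -> [0.4713 0.0534]
px 54.3 186.0 ax [ 70.3 109.4] -> [ 0.8068 -0.5579]
px 189.3 147.1 ax [17.2 19.7] -> [ 0.4436 -0.3418]
  hole 345.7 114.3 [28.7 45.7] -> [0.0069 0.0094]
  hole 458.8 71.2 [12.3 71.7] -> [-0.5131  0.2564]
  hole 414.6 59.1 [68.2 91. ] -> [-0.5114  0.0755]
  hole 308.9 64.2 [10.9 17.5] -> [-0.2271 -0.2737]
  hole 313.0 27.7 [3.4 9.8] -> [-0.5392 -0.4297]
px 180.3 26.2 ax [48.  55.2] -> [-0.2185 -0.9962]
px 154.5 20.2 ax [49.7 53.8] -> [-0.1978 -1.154 ]
px 15.3 6.5 ax [10.9 26.1] -> [ 0.0969 -1.9222]
turn [-0.002  -0.0062 -0.0003] shift [0.0589 0.413  0.011 ]
```

Request:
move_arm(series="0 0 0 0.006 0.04 0 1;0 0 0 0.012 0.09 0 1;0 0 0 0.019 0.135 0 1;0 0 0 0.026 0.18 0 1;0 0 0 0.032 0.225 0 1;0 0 0 0.038 0.27 0 1;0 0 0 0.045 0.315 0.005 1;0 0 0 0.052 0.36 0.007 1;0 0 0 0.059 0.405 0.007 1;0 0 0 0.059 0.413 0.007 1")

```text
t: 28.15
position: [0.4382, -0.3542, 0.199]
ee_rot: [[0.957, -0.291, -0.002], [-0.291, -0.957, -0.001], [-0.002, 0.002, -1.0]]
ft_force: [-0.0, -1.2, -0.6]
opening: 0.999
grasp_force: 0.0
```

```bash
python3 - <<'E'
from h import *
st();d=grab('wrist');rings(d)
E
```

```text
t 28.15 p [ 0.4382 -0.3542  0.199 ] yaw -16.9 tilt [-0.0021 -0.001 ] F [-0.  -1.2 -0.6] op 0.9985895518992264 gf 0.0 q [ 45.  11. -12.  98.   2.  72. -74.]
px 246.6 172.2 ax [45.2 46.2] -> [ 0.4444 -0.3477]
  hole 246.7 172.0 [14.7 17.8] -> [ 0.4473 -0.3489]
```

Request:
move_arm(series="0 0 0 0.004 -0.001 0 1;0 0 0 0.004 -0.001 0.03 1;0 0 0 0.004 -0.001 0.06 1;0 0 0 0.004 -0.001 0.1 1;0 0 0 0.004 -0.001 0.13 1;0 0 0 0.004 -0.001 0.16 1;0 0 0 0.004 -0.001 0.18 1;0 0 0 0.004 -0.001 0.189 1;0 0 0 0.004 -0.001 0.193 1;0 0 0 0.004 -0.001 0.193 1")

```text
t: 29.2
position: [0.4459, -0.348, 0.0078]
ee_rot: [[0.959, -0.283, 0.001], [-0.283, -0.959, 0.0], [0.001, -0.0, -1.0]]
ft_force: [-0.1, 0.4, -0.4]
opening: 1.0
grasp_force: 0.0
```

```bash
python3 - <<'E'
from h import *
st();go((.445,-.349,.007),-16.5)
E
```

```text
t 29.2 p [ 0.4459 -0.348   0.0078] yaw -16.4 tilt [0.0006 0.0001] F [-0.1  0.4 -0.4] op 0.999690147747913 gf 0.0 q [ 43.  22. -11. 108.   5.  51. -77.]
turn [-0.0002 -0.0005  0.0009] shift [-0.0005  0.0012  0.0008]
```

Request:
move_arm(series="0 0 0 -0.0005 0 0 0.4;0 0 0 -0.0005 0 0 0.4;0 0 0 -0.0005 0 0 0.4;0 0 0 -0.0005 0 0 0.4;0 0 0 -0.0005 0 0 0.4;0 0 0 -0.0005 0 0 0.4;0 0 0 -0.0005 0 0 0.4;0 0 0 -0.0005 0 -0.04 0.4;0 0 0 -0.0005 0 -0.09 0.4;0 0 0 -0.0005 0 -0.14 0.4")

```text
t: 30.2
position: [0.4439, -0.348, 0.1482]
ee_rot: [[0.959, -0.284, -0.001], [-0.284, -0.959, 0.001], [-0.002, -0.001, -1.0]]
ft_force: [0.8, -0.3, -1.5]
opening: 0.66
grasp_force: 30.0
```

```bash
python3 - <<'E'
from h import *
st();go((.5014,.0644,.20),-16.5)
E
```

```text
t 30.2 p [ 0.4439 -0.348   0.1482] yaw -16.5 tilt [-0.0015  0.0013] F [ 0.8 -0.3 -1.5] op 0.6600554318326837 gf 29.999687341041863 q [ 44.  13. -12. 101.   3.  67. -75.]
turn [-0.0008  0.0018 -0.0001] shift [-0.0621 -0.4118 -0.0513]
```

Request:
move_arm(series="0 0 0 -0.003 -0.02 -0.03 0.4;0 0 0 -0.009 -0.06 -0.051 0.4;0 0 0 -0.015 -0.1 -0.051 0.4;0 0 0 -0.022 -0.145 -0.051 0.4;0 0 0 -0.029 -0.19 -0.051 0.4;0 0 0 -0.035 -0.235 -0.051 0.4;0 0 0 -0.042 -0.28 -0.051 0.4;0 0 0 -0.049 -0.325 -0.051 0.4;0 0 0 -0.056 -0.37 -0.051 0.4;0 0 0 -0.06 -0.395 -0.051 0.4")

```text
t: 31.2
position: [0.499, 0.0514, 0.1983]
ee_rot: [[0.96, -0.281, 0.0], [-0.281, -0.96, 0.001], [-0.0, -0.001, -1.0]]
ft_force: [-0.0, -0.5, -0.2]
opening: 0.666
grasp_force: 30.0
```

Request:
move_arm(series="0 0 0 -0.002 -0.017 0 0.4;0 0 0 -0.002 -0.017 0 0.4;0 0 0 -0.002 -0.017 0 0.4;0 0 0 -0.002 -0.017 0 0.4;0 0 0 -0.002 -0.017 0 0.4;0 0 0 -0.002 -0.017 0 0.4;0 0 0 -0.002 -0.017 0 0.4;0 0 0 -0.002 -0.017 0 0.4;0 0 0 -0.002 -0.017 0 0.4;0 0 0 -0.002 -0.017 0 0.4")

```text
t: 32.2
position: [0.5023, 0.064, 0.1983]
ee_rot: [[0.959, -0.284, -0.0], [-0.284, -0.959, 0.0], [-0.0, -0.0, -1.0]]
ft_force: [-0.6, 0.3, -0.9]
opening: 0.668
grasp_force: 30.0
```

```bash
python3 - <<'E'
from h import *
st();go((.5016,.0644,.10),-16.5);d=grab('wrist');rings(d,.2)
E
```

```text
t 32.2 p [0.5023 0.064  0.1983] yaw -16.5 tilt [-0.  0.] F [-0.6  0.3 -0.9] op 0.6675850868706527 gf 29.99978701584041 q [  19.    5.  -33.  104.    3.   71. -121.]
turn [-0.      0.     -0.0003] shift [-0.0007 -0.0001  0.0983]
px 252.2 285.2 ax [12.2 42. ] -> [0.3997 0.0958]
  hole 252.6 242.0 [17.1 29.8] -> [0.5013 0.0654]
  hole 254.2 188.3 [20.8 21.6] -> [0.5366 0.0538]
px -7.7 148.3 ax [ 91.8 117.1] -> [0.6203 0.2927]
```

Request:
move_arm(series="0 0 0 -0.0007 0 0.03 0.4;0 0 0 -0.0007 0 0.06 0.4;0 0 0 -0.0007 0 0.07 0.4;0 0 0 -0.0007 0 0.077 0.4;0 0 0 -0.0007 0 0.084 0.4;0 0 0 -0.0007 0 0.091 0.4;0 0 0 -0.0007 0 0.098 0.4;0 0 0 -0.0007 0 0.106 0.4;0 0 0 -0.0007 0 0.113 0.4;0 0 0 -0.0007 0 0.117 0.4")

```text
t: 33.25
position: [0.5013, 0.0644, 0.0806]
ee_rot: [[0.959, -0.284, -0.001], [-0.284, -0.959, 0.0], [-0.001, -0.0, -1.0]]
ft_force: [-0.1, 0.2, -0.9]
opening: 0.666
grasp_force: 30.0
```

Request:
move_arm(series="0 0 0 0 0 0 0.4;0 0 0 0 0 0 0.4;0 0 0 0 0 0 1;0 0 0 0 0 0 1;0 0 0 0 0 0 1;0 0 0 0 0 0 1;0 0 0 0 0 0 1;0 0 0 0 0 -0.04 1;0 0 0 0 0 -0.08 1;0 0 0 0 0 -0.12 1")

```text
t: 34.25
position: [0.5013, 0.0644, 0.2028]
ee_rot: [[0.959, -0.284, -0.0], [-0.284, -0.959, 0.0], [-0.0, -0.0, -1.0]]
ft_force: [0.6, -0.1, 0.0]
opening: 1.002
grasp_force: 0.0
```

```bash
python3 - <<'E'
from h import *
st();d=grab('wrist');rings(d,.095);go((.6156,-.1246,.20),-16.5);b=grab('scene')
cv2.imwrite('pics/s2.png',cv2.resize(b['img'][100:260,130:330],None,fx=3,fy=3)[...,::-1])
E
```

```text
t 34.25 p [0.5013 0.0644 0.2028] yaw -16.5 tilt [-0.0004  0.0002] F [ 0.6 -0.1  0. ] op 1.0020690157900591 gf 0.0 q [  19.    5.  -33.  104.    3.   72. -121.]
px 253.1 187.8 ax [56.  63.3] -> [0.4933 0.0666]
  hole 254.1 194.0 [21.5 24.1] -> [0.4993 0.0639]
px -9.6 147.3 ax [ 94.1 122.5] -> [0.6294 0.3492]
turn [-0.0028 -0.0079  0.0002] shift [0.1605 0.1504 0.0105]
```

View pics/s2.png

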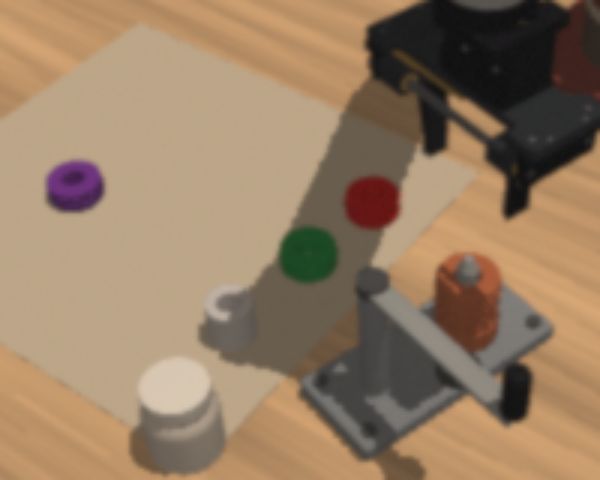

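Request:
move_arm(series="0 0 0 0.01 0.01 0 1;0 0 0 0.03 0.03 0 1;0 0 0 0.06 0.055 0.003 1;0 0 0 0.09 0.085 0.005 1;0 0 0 0.12 0.115 0.006 1;0 0 0 0.15 0.14 0.006 1;0 0 0 0.16 0.15 0.006 1;0 0 0 0.16 0.15 0.006 1;0 0 0 0.16 0.15 0.006 1;0 0 0 0.16 0.15 0.006 1")

```text
t: 35.35
position: [0.6118, -0.1232, 0.195]
ee_rot: [[0.959, -0.282, -0.001], [-0.282, -0.959, 0.001], [-0.001, -0.0, -1.0]]
ft_force: [-0.4, 0.9, -0.1]
opening: 0.999
grasp_force: 0.0
```

```bash
python3 - <<'E'
from h import *
st();d=grab('wrist');b=grab('scene')
print('scene',onz(b,230.5/3+130,299/3+100,.045),proj(d,(.6156,-.1246,.045)))
u,v=map(int,proj(d,(.6156,-.1246,.045)));c=d['img'][v-60:v+60,u-75:u+75]
cv2.imwrite('pics/w7.png',cv2.resize(c,None,fx=4,fy=4,interpolation=0)[...,::-1]);print(u-75,v-60)
E
```

```text
t 35.35 p [ 0.6118 -0.1232  0.195 ] yaw -16.4 tilt [-0.0007  0.0007] F [-0.4  0.9 -0.1] op 0.9993229363634918 gf 0.0 q [  27.   19.  -25.   89.    8.   74. -105.]
scene [ 0.60964239 -0.12162364  0.045     ] [253.2720727  179.05919565]
178 119
```

View pics/w7.png

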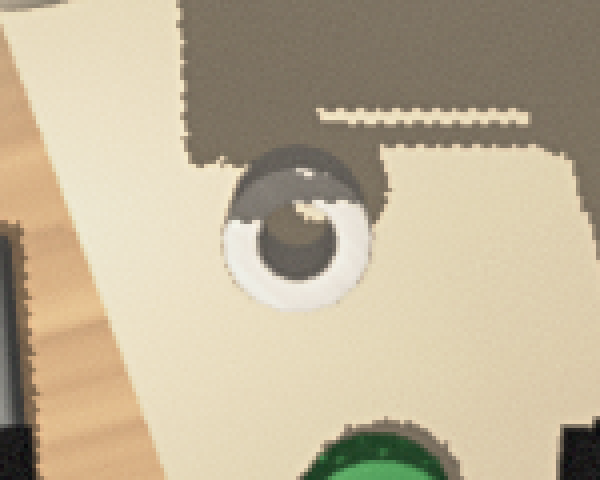

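Request:
move_arm(series="0 0 0 0.002 0.001 0 1;0 0 0 0.002 0.001 0.03 1;0 0 0 0.002 0.001 0.06 1;0 0 0 0.002 0.001 0.09 1;0 0 0 0.002 0.001 0.11 1;0 0 0 0.002 0.001 0.13 1;0 0 0 0.002 0.001 0.14 1;0 0 0 0.002 0.001 0.14 1;0 0 0 0.002 0.001 0.14 1;0 0 0 0.002 0.001 0.14 1")

```text
t: 36.45
position: [0.6149, -0.1266, 0.0567]
ee_rot: [[0.959, -0.284, 0.002], [-0.284, -0.959, -0.0], [0.002, -0.0, -1.0]]
ft_force: [0.5, 0.3, 0.1]
opening: 1.0
grasp_force: 0.0
```

```bash
python3 - <<'E'
from h import *
st();go((.6156,-.1246,.027),-16.5)
E
```

```text
t 36.45 p [ 0.6149 -0.1266  0.0567] yaw -16.5 tilt [ 0.002  -0.0004] F [0.5 0.3 0.1] op 0.9995469805879215 gf 0.0 q [  26.   26.  -24.   96.   12.   60. -108.]
turn [-0.0001 -0.002  -0.0002] shift [ 0.0001 -0.0021  0.0297]
```

Request:
move_arm(series="0 0 0 0 -0.002 0.01 1;0 0 0 0 -0.002 0.02 1;0 0 0 0 -0.002 0.03 1;0 0 0 0 -0.002 0.03 0.3;0 0 0 0 -0.002 0.03 0.3;0 0 0 0 -0.002 0.03 0.3;0 0 0 0 -0.002 0.03 0.3;0 0 0 0 -0.002 0.03 0.3;0 0 0 0 -0.002 0.03 0.3;0 0 0 0 -0.002 0.03 0.3")

```text
t: 37.45
position: [0.6147, -0.1246, 0.0256]
ee_rot: [[0.959, -0.284, 0.0], [-0.284, -0.959, -0.0], [0.0, -0.0, -1.0]]
ft_force: [-0.2, 0.9, 0.2]
opening: 0.524
grasp_force: 30.0
```

Request:
move_arm(series="0 0 0 0 0 0 0.3;0 0 0 0 0 0 0.3;0 0 0 0 0 0 0.3;0 0 0 0 0 0 0.3;0 0 0 0 0 0 0.3;0 0 0 0 0 -0.03 0.3;0 0 0 0 0 -0.07 0.3;0 0 0 0 0 -0.11 0.3;0 0 0 0 0 -0.15 0.3;0 0 0 0 0 -0.17 0.3")

```text
t: 38.45
position: [0.6155, -0.1246, 0.1987]
ee_rot: [[0.959, -0.284, 0.003], [-0.284, -0.959, -0.001], [0.004, -0.0, -1.0]]
ft_force: [0.4, 0.3, -2.0]
opening: 0.521
grasp_force: 30.0
```

```bash
python3 - <<'E'
from h import *
st();go((.5016,.0640,.20),-16.5)
E
```

```text
t 38.45 p [ 0.6155 -0.1246  0.1987] yaw -16.5 tilt [ 0.0035 -0.0006] F [ 0.4  0.3 -2. ] op 0.5206131318761551 gf 29.999600993469357 q [  27.   19.  -25.   88.    8.   74. -105.]
turn [-0.0004 -0.0035 -0.0002] shift [-0.1628 -0.1484 -0.0018]
```

Request:
move_arm(series="0 0 0 -0.02 -0.018 0 0.3;0 0 0 -0.05 -0.045 -0.002 0.3;0 0 0 -0.08 -0.073 -0.002 0.3;0 0 0 -0.11 -0.1 -0.002 0.3;0 0 0 -0.14 -0.128 -0.002 0.3;0 0 0 -0.163 -0.148 -0.002 0.3;0 0 0 -0.163 -0.148 -0.002 0.3;0 0 0 -0.163 -0.148 -0.002 0.3;0 0 0 -0.163 -0.148 -0.002 0.3;0 0 0 -0.163 -0.148 -0.002 0.3")

```text
t: 39.45
position: [0.5007, 0.0625, 0.197]
ee_rot: [[0.958, -0.286, -0.0], [-0.286, -0.958, 0.0], [-0.001, 0.0, -1.0]]
ft_force: [-0.2, 0.3, -1.9]
opening: 0.522
grasp_force: 30.0
```

```bash
python3 - <<'E'
from h import *
st();go((.5016,.0640,.12),-16.5);d=grab('wrist')
u,v=map(int,proj(d,(.5016,.064,.219)));c=d['img'][v-60:v+60,u-75:u+75];print(u-75,v-60)
cv2.imwrite('pics/w8.png',cv2.resize(c,None,fx=4,fy=4,interpolation=0)[...,::-1])
E
```

```text
t 39.45 p [0.5007 0.0625 0.197 ] yaw -16.6 tilt [-0.0005  0.0001] F [-0.2  0.3 -1.9] op 0.5215909622320888 gf 29.99963446520269 q [  19.    5.  -33.  104.    3.   71. -121.]
turn [ 0.      0.0005 -0.0021] shift [ 0.0005 -0.0017  0.077 ]
176 195
```

View pics/w8.png

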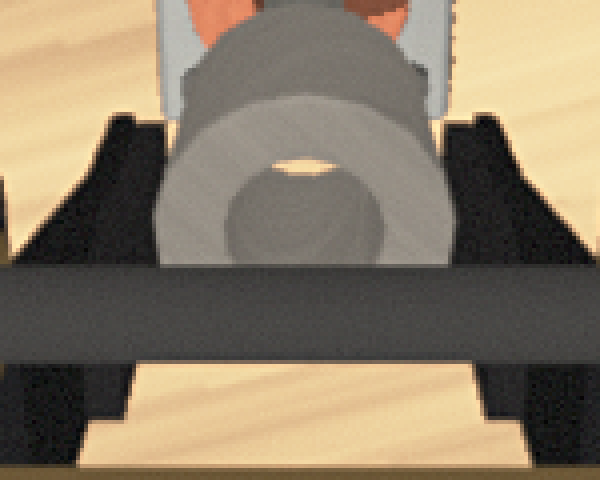

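Request:
move_arm(series="0 0 0 0.0014 -0.0015 0.02 0.3;0 0 0 0.0014 -0.0015 0.04 0.3;0 0 0 0.0014 -0.0015 0.048 0.3;0 0 0 0.0014 -0.0015 0.053 0.3;0 0 0 0.0014 -0.0015 0.058 0.3;0 0 0 0.0014 -0.0015 0.063 0.3;0 0 0 0.0014 -0.0015 0.068 0.3;0 0 0 0.0014 -0.0015 0.073 0.3;0 0 0 0.0014 -0.0015 0.073 0.3;0 0 0 0.0014 -0.0015 0.073 0.3")

```text
t: 40.5
position: [0.5019, 0.0644, 0.1242]
ee_rot: [[0.959, -0.284, -0.001], [-0.284, -0.959, -0.0], [-0.0, 0.0, -1.0]]
ft_force: [-1.2, -1.8, -2.2]
opening: 0.522
grasp_force: 30.0
```

Request:
move_arm(series="0 0 0 0 0 0.001 0.3;0 0 0 0 0 0.0025 0.3;0 0 0 0 0 0.0025 0.3;0 0 0 0 0 0.0025 0.7;0 0 0 0 0 0.0025 1;0 0 0 0 0 0.0025 1;0 0 0 0 0 0.0025 1;0 0 0 0 0 0.0025 1;0 0 0 0 0 0.0025 1;0 0 0 0 0 0.0025 1")

```text
t: 41.5
position: [0.5021, 0.0647, 0.1218]
ee_rot: [[0.959, -0.284, 0.0], [-0.284, -0.959, 0.0], [0.0, -0.0, -1.0]]
ft_force: [0.4, -0.0, -0.9]
opening: 0.987
grasp_force: 0.0
```

Request:
move_arm(series="0 0 0 0 0 -0.02 1;0 0 0 0 0 -0.05 1;0 0 0 0 0 -0.08 1;0 0 0 0 0 -0.11 1;0 0 0 0 0 -0.12 0.5;0 0 0 0 0 -0.12 0;0 0 0 0 0 -0.12 0;0 0 0 0 0 -0.12 0;0 0 0 0 0 -0.12 0;0 0 0 0 0 -0.12 0")

```text
t: 42.5
position: [0.5018, 0.0646, 0.2411]
ee_rot: [[0.959, -0.284, -0.001], [-0.284, -0.959, 0.0], [-0.001, 0.0, -1.0]]
ft_force: [-0.1, 1.0, -0.2]
opening: 0.541
grasp_force: 0.0
```

```bash
python3 - <<'E'
from h import *
st();d=grab('wrist')
h=cv2.cvtColor(d['img'],cv2.COLOR_RGB2HSV);c=h[100:215,205:305]
print([proj(d,(.5022,.0637,z)).round(1) for z in(.14,.065)])
# collar bright-grey top outline
m=((c[...,1]<45)&(c[...,2]>90)).astype('uint8');cs,_=cv2.findContours(m,0,1)
for k in cs:
    if cv2.contourArea(k)>100: print(cv2.boundingRect(k))
b=grab('scene');i=np.hstack([cv2.resize(d['img'],(448,336)),cv2.resize(b['img'][140:260,210:330],(336,336))]);cv2.imwrite('pics/w9.png',i[...,::-1])
E
```

```text
t 42.5 p [0.5018 0.0646 0.2411] yaw -16.5 tilt [-0.0013  0.0001] F [-0.1  1.  -0.2] op 0.5412809516986676 gf 0.0 q [  19.    4.  -33.  101.    2.   76. -120.]
[array([253.9, 193.7]), array([253.4, 176.7])]
(12, 0, 73, 114)
```

View pics/w9.png

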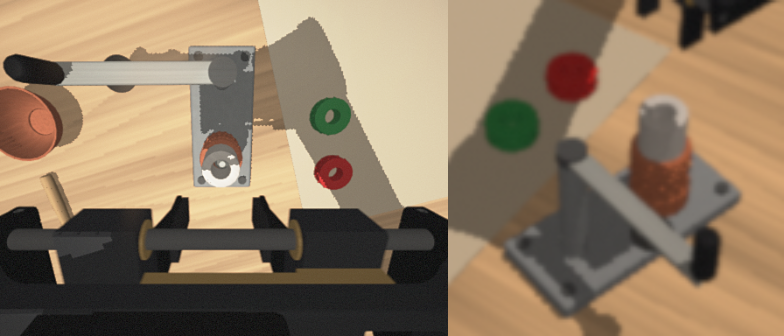

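Request:
move_arm(series="0 0 0 0.03 -0.023 0 0;0 0 0 0.06 -0.046 0 0;0 0 0 0.09 -0.07 0 0;0 0 0 0.12 -0.094 0 0;0 0 0 0.15 -0.117 0 0;0 0 0 0.164 -0.128 0 0;0 0 0 0.164 -0.128 0 0;0 0 0 0.164 -0.128 0 0;0 0 0 0.164 -0.128 0 0;0 0 0 0.164 -0.128 0 0")

```text
t: 43.6
position: [0.6953, 0.1402, 0.2424]
ee_rot: [[0.959, -0.285, 0.001], [-0.285, -0.959, -0.0], [0.001, 0.0, -1.0]]
ft_force: [0.8, -0.3, 0.2]
opening: 0.003
grasp_force: 0.0
```

```bash
python3 - <<'E'
from h import *
st();go((.695,.1407,.147),-16.5);go((.695,.1407,.147),-16.5)
E
```

```text
t 43.6 p [0.6953 0.1402 0.2424] yaw -16.5 tilt [ 0.0006 -0.0004] F [ 0.8 -0.3  0.2] op 0.003018580297917835 gf 0.0 q [   6.   29.  -32.   71.   15.   84. -131.]
turn [ 0.0002 -0.0007 -0.0006] shift [-0.0005 -0.0004  0.0954]
turn [ 0.0002 -0.0007 -0.0006] shift [-0.0005 -0.0004  0.0954]
```

Request:
move_arm(series="0 0 0 0 0 0.02 0;0 0 0 0 0 0.04 0;0 0 0 0 0 0.06 0;0 0 0 0 0 0.08 0;0 0 0 0 0 0.09 0;0 0 0 0 0 0.095 0;0 0 0 0 0 0.095 0;0 0 0 0 0 0.095 0;0 0 0 -0.01 -0.002 0.095 0;0 0 0 -0.02 -0.003 0.095 0")

```text
t: 44.6
position: [0.6769, 0.1501, 0.1475]
ee_rot: [[0.959, -0.284, 0.001], [-0.284, -0.959, 0.001], [0.0, -0.001, -1.0]]
ft_force: [-0.3, -0.7, -0.1]
opening: 0.008
grasp_force: 0.0
```

Request:
move_arm(series="0 0 0 -0.01 -0.001 0 0;0 0 0 -0.02 -0.002 0 0;0 0 0 -0.036 -0.003 0 0;0 0 0 -0.052 -0.003 0 0;0 0 0 -0.07 0 0 0;0 0 0 -0.0865 0.004 0 0;0 0 0 -0.103 0.012 0 0;0 0 0 -0.118 0.02 0 0;0 0 0 -0.132 0.032 0 0;0 0 0 -0.145 0.044 0 0")

```text
t: 45.6
position: [0.5252, 0.1485, 0.1473]
ee_rot: [[0.959, -0.284, 0.002], [-0.284, -0.959, 0.0], [0.002, -0.001, -1.0]]
ft_force: [2.3, 1.2, 0.3]
opening: 0.006
grasp_force: 1.0
```

```bash
python3 - <<'E'
from h import *
st()
H=np.array([.601,.033,0]);X=np.array([.959,-.284,0]);Y=np.array([.284,.959,0])
p=manip.state()['position']-H;print('block xy of TCP rel hinge',p@X,p@Y)
E
```

```text
t 45.6 p [0.5252 0.1485 0.1473] yaw -16.5 tilt [0.0019 0.    ] F [2.3 1.2 0.3] op 0.0063434062312251885 gf 1.0313478601165116 q [  12.   13.  -36.  103.    9.   67. -134.]
block xy of TCP rel hinge -0.10546435323842422 0.08927229455484366
```

Request:
move_arm(series="0 0 0 -0.008 0.01 0 0;0 0 0 -0.014 0.02 0 0;0 0 0 -0.019 0.03 0 0;0 0 0 -0.023 0.038 0 0;0 0 0 -0.026 0.045 0 0;0 0 0 -0.028 0.051 0 0;0 0 0 -0.029 0.056 0 0;0 0 0 -0.03 0.06 0 0;0 0 0 -0.03 0.063 0 0;0 0 0 -0.03 0.063 0 0")

```text
t: 46.6
position: [0.4789, 0.0961, 0.1467]
ee_rot: [[0.959, -0.285, -0.001], [-0.285, -0.959, -0.0], [-0.001, 0.0, -1.0]]
ft_force: [-0.2, 0.1, -0.7]
opening: 0.005
grasp_force: 0.0
```

```bash
cat >> h.py <<'E'
def bl():
    H=np.array([.601,.033,0]);X=np.array([.959,-.284,0]);Y=np.array([.284,.959,0])
    p=manip.state()['position']-H;f=np.array(manip.state()['ft_force']);print('block xy rel hinge',p@X,p@Y,'F',f@X,f@Y)
def lever(d):
    "knob: dark blob near the shut place in the scene view"
E
python3 - <<'E'
from h import *
st();bl()
E
```

```text
t 46.6 p [0.4789 0.0961 0.1467] yaw -16.5 tilt [-0.0007 -0.0002] F [-0.2  0.1 -0.7] op 0.0048070004297026715 gf 0.0 q [  17.    6.  -35.  110.    4.   65. -126.]
block xy rel hinge -0.13499898924251555 0.025840547753565042 F -0.2302729267537352 0.006613561899234846
```

Request:
move_arm(series="0 0 0 0 0.001 0 0;0 0 0 0 0.002 0 0;0 0 0 0 0.003 0 0;0 0 0 0 0.004 0 0;0 0 0 0 0.005 0 0;0 0 0 0 0.006 0 0;0 0 0 0 0.006 0 0;0 0 0 0 0.006 0 0;0 0 0 0 0.006 0 0;0 0 0 0 0.006 0 0")

```text
t: 47.6
position: [0.4776, 0.0905, 0.1469]
ee_rot: [[0.959, -0.284, 0.0], [-0.284, -0.959, -0.0], [0.0, 0.0, -1.0]]
ft_force: [-1.1, 0.8, 0.9]
opening: 0.002
grasp_force: 0.2
```

```bash
python3 - <<'E'
from h import *
st();bl()
E
```

```text
t 47.6 p [0.4776 0.0905 0.1469] yaw -16.5 tilt [ 0.0001 -0.0002] F [-1.1  0.8  0.9] op 0.0019049911100054728 gf 0.18426632042974234 q [  18.    6.  -35.  110.    4.   65. -125.]
block xy rel hinge -0.13465409372425605 0.020091054296082985 F -1.2583187068381068 0.46263026613957453
```

Request:
move_arm(series="0 0 0 0 0.001 0 0;0 0 0 0 0.002 0 0;0 0 0 0 0.003 0 0;0 0 0 0 0.004 0 0;0 0 0 0 0.005 0 0;0 0 0 0 0.006 0 0;0 0 0 0 0.006 0 0;0 0 0 0 0.006 0 0;0 0 0 0 0.006 0 0;0 0 0 0 0.006 0 0")

```text
t: 48.6
position: [0.4774, 0.0902, 0.1471]
ee_rot: [[0.96, -0.281, 0.004], [-0.281, -0.96, 0.007], [0.002, -0.008, -1.0]]
ft_force: [10.7, 19.0, -11.8]
opening: 0.002
grasp_force: 10.6
```

```bash
python3 - <<'E'
from h import *
st();bl()
E
```

```text
t 48.6 p [0.4774 0.0902 0.1471] yaw -16.3 tilt [0.0044 0.0071] F [ 10.7  19.  -11.8] op 0.001582686808078787 gf 10.556394760496914 q [  18.    5.  -35.  111.    3.   65. -125.]
block xy rel hinge -0.13474183768079412 0.019797805130422563 F 4.835402861188777 21.287779173608122
```

Request:
move_arm(series="0 0 0 0 -0.006 0 0;0 0 0 0 -0.02 0 0;0 0 0 0 -0.04 0 0;0 0 0 0 -0.07 0 0;0 0 0 0 -0.07 -0.04 0;0 0 0 0.03 -0.07 -0.08 0;0 0 0 0.06 -0.07 -0.12 0;0 0 0 0.09 -0.07 -0.15 0;0 0 0 0.09 -0.07 -0.15 0;0 0 0 0.09 -0.07 -0.15 0")

```text
t: 49.6
position: [0.5824, 0.126, 0.2967]
ee_rot: [[0.958, -0.285, -0.0], [-0.285, -0.958, 0.0], [-0.0, -0.0, -1.0]]
ft_force: [-0.8, 1.1, -0.5]
opening: 0.005
grasp_force: 0.0
```

```bash
python3 - <<'E'
from h import *
st();d=grab('wrist');b=grab('scene')
# knob and hinge cap: dark blobs near the expected pixel in both views
for n,D in(('wrist',d),('scene',b)):
    k=proj(D,(.4427,.0799,.204));h=proj(D,(.601,.033,.161));print(n,'expect shut knob top',k.round(1),'hinge',h.round(1))
    g=cv2.cvtColor(D['img'],cv2.COLOR_RGB2GRAY)
    u,v=k.round().astype(int);w=25
    if 0<v<384:
        m=(g[max(v-w,0):v+w,u-w:u+w]<45).astype('uint8');q,l,s,c=cv2.connectedComponentsWithStats(m)
        for i in range(1,q):
            if s[i,4]>25: print(' dark',s[i,:5]+[u-w,max(v-w,0),0,0,0],c[i]+[u-w,max(v-w,0)])
    hs=cv2.cvtColor(D['img'],cv2.COLOR_RGB2HSV)
    for t in (.3,.6,.8):   # bar cross-section by edge scan around expected axis
        p=proj(D,(.601-.1583*t,.033+.0469*t,.156)).round(1);print(' bar axis',t,p,g[int(p[1]),int(p[0])-16:int(p[0])+17:2])
rings(b,.05)
E
```

```text
t 49.6 p [0.5824 0.126  0.2967] yaw -16.6 tilt [-0.0003  0.0001] F [-0.8  1.1 -0.5] op 0.005348291275901835 gf 0.0 q [  13.   14.  -36.   84.    8.   85. -129.]
wrist expect shut knob top [327.5 298.2] hinge [328.9 146.6]
 dark [ 302  273   50   33 1645] [326.51246201 289.02796353]
 bar axis 0.3 [324.3 188.4] [ 79  74  72 164 192 195 186 191 185 180 177 177 184 186 184 185 183]
 bar axis 0.6 [321.2 227.1] [ 48  50  52 148 189 188 179 186 181 175 173 178  64  51 207 209 209]
 bar axis 0.8 [319.3 251.1] [33 29 31 35 30 35 36 39 31 29 32 40 34 34 33 30 30]
scene expect shut knob top [304.8 150.3] hinge [253.3 192.5]
 dark [280 125  29  41 477] [294.85324948 147.80712788]
 dark [287 125  40  17 304] [306.11842105 129.84539474]
 dark [311 145  19  20 226] [320.01769912 154.18584071]
 bar axis 0.3 [269.1 184.6] [171 172 172 172 170 165 142 142 144 145 144 143 128 100 100 130 148]
 bar axis 0.6 [284.2 175.6] [172 171 160 166 172 165 142 138 142 143 143 142 129 116 147 159 163]
 bar axis 0.8 [293.9 169.9] [165 157 161 161 162 163 147 142 141 140 141 143 136 119 125 149 157]
px 359.3 290.2 ax [46.1 52.7] -> [0.6128 0.3404]
px 52.3 261.6 ax [ 17.8 108.5] -> [ 0.9739 -0.3196]
px 286.5 199.7 ax [24.3 39.1] -> [0.4695 0.0517]
px 54.6 186.8 ax [ 70.9 107.6] -> [ 0.8127 -0.5398]
  hole 458.7 71.5 [12.3 71.5] -> [-0.4613  0.2612]
  hole 325.9 46.5 [13.4 21. ] -> [-0.3579 -0.2671]
  hole 415.3 59.0 [68.3 88.6] -> [-0.464   0.0876]
  hole 340.0 30.2 [13.3 41.8] -> [-0.5337 -0.2879]
px 180.4 26.4 ax [47.4 56. ] -> [-0.1972 -0.973 ]
px 154.1 19.9 ax [49.1 55.4] -> [-0.1796 -1.135 ]
px 14.8 6.2 ax [11.7 25.7] -> [ 0.1117 -1.8926]
```

```bash
python3 - <<'E'
from h import *
b=cv2.cvtColor(grab('scene')['img'],cv2.COLOR_RGB2GRAY);o=cv2.imread('pics/scene0.png',0)
for v,u in((185,270),(176,285),(170,295),(157,306)):
    print(o[v,u-14:u+14:2]);print(b[v,u-14:u+14:2])
t=o[148:168,300:312];r=cv2.matchTemplate(b[138:180,290:325],t,cv2.TM_CCOEFF_NORMED);print('knob match',cv2.minMaxLoc(r),'expect (10,10)')
t=o[215:250,160:215];i=cv2.minMaxLoc(cv2.matchTemplate(b[205:262,150:228],t,cv2.TM_CCOEFF_NORMED));print('jar',i)
t=o[265:315,330:385];i=cv2.minMaxLoc(cv2.matchTemplate(b[255:325,320:395],t,cv2.TM_CCOEFF_NORMED));print('bowl',i)
t=o[222:282,380:430];i=cv2.minMaxLoc(cv2.matchTemplate(b[212:292,370:440],t,cv2.TM_CCOEFF_NORMED));print('tool',i)
st()
E
```

```text
[157 157 156 136 130 128 130 131 131 130 118 105 140 154]
[172 172 164 146 145 142 144 144 144 141 119  92  89 119]
[147 148 152 148 135 130 130 130 130 131 121  99 118 141]
[161 163 167 150 143 142 143 144 144 141 119  97 151 163]
[149 148 147 144 141 132 127 127 128 129 124 109 116 136]
[163 161 162 158 142 140 140 141 142 140 122 124 145 156]
[145 138 133 135 130  49  18  19  27 124 145 147 149 149]
[ 25  18  18  18  16  18  21  21  68 144 106  27  18  20]
knob match (-0.5163654685020447, 0.6314584612846375, (15, 16), (9, 9)) expect (10,10)
jar (-0.1101221814751625, 0.6939270496368408, (23, 22), (10, 10))
bowl (0.06917370855808258, 0.9997144341468811, (20, 20), (10, 10))
tool (-0.15148180723190308, 0.9988319277763367, (18, 20), (10, 10))
t 49.75 p [0.5808 0.1266 0.2957] yaw -16.5 tilt [-0.002  -0.0007] F [ 0.1 -0.9 -0.3] op 0.0024831975986985906 gf 0.0 q [  13.   14.  -36.   84.    8.   85. -129.]
```

Request:
move_arm(series="0 0 0 0 0.03 -0.03 0;0 0 0 0 0.06 -0.06 0;0 0 0 0 0.1 -0.06 0;0 0 0 0 0.14 -0.06 0;0 0 0 0 0.18 -0.06 0;0 0 0 0 0.22 -0.06 0;0 0 0 0 0.26 -0.06 0;0 0 0 0 0.3 -0.06 0;0 0 0 0 0.34 -0.06 0;0 0 0 0 0.38 -0.06 0")

```text
t: 50.75
position: [0.4726, -0.2386, 0.3562]
ee_rot: [[0.959, -0.284, -0.001], [-0.284, -0.959, 0.0], [-0.001, 0.0, -1.0]]
ft_force: [0.1, 0.7, -0.6]
opening: 0.008
grasp_force: 0.0
```

```bash
python3 - <<'E'
from h import *
b=cv2.cvtColor(grab('scene')['img'],cv2.COLOR_RGB2GRAY);o=cv2.imread('pics/scene0.png',0)
a=cv2.cvtColor(grab('top')['img'],cv2.COLOR_RGB2GRAY);p=cv2.imread('pics/top0.png',0)
for v,u in((185,270),(176,285),(170,295),(157,306)):
    print(o[v,u-14:u+14:2]);print(b[v,u-14:u+14:2])
for v,u in((205,241),(225,234),(240,229)):
    print('top',p[v,u-10:u+10]);print('   ',a[v,u-10:u+10])
t=o[148:168,300:312];print('knob',cv2.minMaxLoc(cv2.matchTemplate(b[138:180,290:325],t,cv2.TM_CCOEFF_NORMED)))
st()
E
```

```text
[157 157 156 136 130 128 130 131 131 130 118 105 140 154]
[159 158 153 140 134 130 132 132 132 130 109  85  83 110]
[147 148 152 148 135 130 130 130 130 131 121  99 118 141]
[147 149 153 138 131 129 131 132 132 130 110  90 139 149]
[149 148 147 144 141 132 127 127 128 129 124 109 116 136]
[150 148 147 146 130 128 129 129 130 127 112 114 133 143]
[145 138 133 135 130  49  18  19  27 124 145 147 149 149]
[147 139 135 137 110  28  17  18  63 139 146 148 151 150]
top [ 74  74  74  75  74  82  94 102 102 101 100  94  82  74  71  68  54  38
  30  31]
    [ 86  88  86  87  88  87 104 116 120 119 118 113 105  90  83  81  69  50
  40  37]
top [ 77  77  76  76  74  76  91 106 107 105 103 100  91  64  37  36  49  57
  55  45]
    [ 90  90  87  84  94 123 129 126 125 125 122 120 114  94  67  68  86  82
  59  46]
top [91 86 84 78 65 43 26 22 21 20 14  9 19 45 67 75 80 78 78 78]
    [106 102  96  93  89  77  50  30  25  23  23  17   7  24  53  81  90  92
  93  93]
knob (-0.54131019115448, 0.9810045957565308, (1, 8), (9, 9))
t 50.85 p [ 0.4707 -0.2434  0.3556] yaw -17.0 tilt [-0.0027 -0.0013] F [ 0.1 -0.4  0.3] op 0.0009288002392220554 gf 0.0 q [ 40.   4. -19.  87.   1.  90. -86.]
```

```bash
python3 -c "
from h import *
print(manip.sign_off())"
```

```text
the job is handed in; nothing more can be done
None
```

The job is handed in at about 51 s: all three terracotta rings are on the shaft, the collar sits on top of them, the keeper lever is pushed shut to its stop, and the jar, bowl, wooden tool and coloured look-alikes were not touched.

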